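# Cock and pin the pack kicker

### The arm

A 7-joint arm with a two-finger parallel gripper is mounted at the origin on the work surface. World frame = base frame: x ahead of the robot, y to its left, z up, the work surface at z = 0. Lengths are in mm, angles in rad, forces in N, time in s.
With the tool pointing down it reaches from about 400 to 875 mm from the base axis. Payload 6.5 kg.
Tool frame: the origin (TCP) lies at the very end of the fingers, on their centre line; the grasp point (between the pads) lies 19 mm behind it; x points along the fingers, z is the direction in which the jaws open and shut, and the axes are right-handed (so a half turn about x gives the same grasp; the last joint's range is limited). The gripper opens to 88 mm and grips with 3 to 60 N. Pads are 18 mm wide; open, the fingers measure 123 mm over their backs; the gripper's body (75 mm by 187 mm) begins 45 mm behind the grasp point.
Start: joints at [1.067, 0.536, -0.004, 1.538, 0.003, 1.067, -0.071], TCP at [275.56, -588.691, 200.416] pointing down, gripper open.
Joint ranges: [-2.7, 2.7], [-0.37, 2.16], [-1.27, 1.26], [0.24, 2.4], [-1.31, 4.45], [0.19, 1.91], [-2.76, 2.76]. Speed limits (rad/s): [2.39, 2.39, 3.14, 3.14, 3.14, 3.14, 3.14].

### API

Orientations are given as a unit quaternion [x, y, z, w].
In Python, from workcell import env, optics gives the robot as it stands.
- The arm moves only by the shell command python3 -m handwheel 'ROWS' [FORCE]. ROWS is text: rows parted by semicolons, each of 5 numbers parted by spaces: the closure in counts, from 0 (fully open) to 255 (shut), then the shift along the tool's x, y, z in m, then the turn about the tool's x in degrees. In form: hand tx ty tz roll; .... A call has exactly 5 rows; each row is the pose to reach, as a shift and turn from the pose commanded when the call began, along the tool's axes at that moment; what a row does not reach only later rows make up. A row lasts 1/10 s, in which the tool goes at most 50 mm and 8.59 degrees, less where a joint would pass 70% of its speed; a pose out of reach is approached as far as the arm can. A call with a gripper value outside its range is refused whole. The fingers move at their own pace and stop on an object; FORCE is the grip in N (left out, the last holds). Time passes only in rows, so rows that repeat a pose let the fingers close, or fill a call up. It gives the time, the measured TCP pose, the force and the opening at its end, in the units of the state.
- env.read_state(): the state, without advancing time (a new reading comes with each control period).
- optics.snapshot(name): name is "scene" or "top" or "wrist"; returns (picture, depth): 400x640x3 uint8, blue, green, red; 400x640 float32, mm along the optical axis (not along the pixel's ray), 0 where there is no reading.
- optics.calibration(name): a dict with "fx", "fy", "cx", "cy" (pixels), "extrinsics" (4x4, takes a point from world to camera coordinates). Camera axes: x right, y up, looking along -z (the intrinsics and any distortion apply to the point x, -y, -z); pixel columns grow to the right and rows downward; lengths in mm; the calibration is good to about 2 mm. A picture is of the moment at which its call begins: read the wrist's pose just before it. calibration takes no time and is no camera call; for the wrist camera it gives the pose at the moment of the call.
- env.finish_job(): hands the job in, once; it reports no verdict.
The state is a dict: "time": time; "qpos": joint angles; "joint_vel": joint speeds; "joint_torque": joint torques, N m; "ee_pos": TCP position; "tcp_rot": TCP orientation; "force": force on the tool from outside, world axes, zero at the start; "ft_torque": the same for the moment, N m; "gripper_width": finger opening in mm.
Only numpy, scipy, OpenCV 4.12 (cv2) and the standard library are available. Lean on these libraries where they do the work, as an engineer would, in place of code of your own. Each camera call takes 0.05 s, during which the arm holds its last target.

### The job

Set the pack kicker: draw its sprung arm back by the black handle until it slips behind the hair-trigger catch, ease it forward onto the catch and let go, without ramming the catch's end buffer and without ever letting the arm snap forward. Then move the safety pin from its wooden block into the hole in front of the cocked arm, fully down, and leave the other things on the table alone.

Things in the scene. Friction and masses are not known exactly. Their poses are not given: they have to be found in the camera images.
- kicker: Pack kicker: grey base plate 262 x 260 x 12 mm, fixed to the table, with pivot post, sprung aluminium arm and catch. Origin: foot of the pivot post, on the table; z up. Mid-swing the arm points along the plate's -x (towards the robot); at rest it lies 0.5 rad to the +y side of that. Drawing back turns it anticlockwise seen from above, towards the -y side. Plate: x -212 to 50 mm.
- swing (a joint): Angle of the sprung arm, rad: 0 at rest (uncocked), grows as it is drawn back, hard stop at 1.25. The spring pulls towards 0: 5 N at the handle at rest, 3.6 N more per rad, so 8 N when cocked. It hooks somewhere between 0.69 and 0.95 rad; the catch is set anew each time, so find it by feel. Let go without being hooked, it snaps.
- pivot (a point): Point on the arm's vertical pivot axis, 53 mm above the table (mid-height of the arm).
- handle (a point): Middle of the grip part of the black round handle post, 18 mm diameter, upright on the end of the arm, 165 mm from the pivot axis; moves with the arm. This point is 100 mm above the table, the post's top 118 mm, the arm's upper face 60 mm. The post may turn between the fingers.
- catch: Catch on the plate's -y half: curved steel rail and a dark steel carriage (its setting along the rail varies) with a sprung steel tooth (top 50 mm above the table), a flat trigger tongue (top 38 mm, reaching out to 207 mm from the pivot) and a rubber-faced buffer (top 60 mm). Origin: foot of the pivot, not the tooth. Pressing tooth or buffer with over 18 N breaks the rules.
- pin_hole (a point): Middle of the mouth of the safety hole, 14 mm diameter, 22 mm deep, in a square 40 mm dark steel boss whose top is 34 mm above the table, 100 mm from the pivot, 0.35 rad on from the arm's rest position. The arm passes over it; the cocked arm clears a pin there by 15 mm or more. A pin in it stands in the arm's way at about 0.5 rad.
- pin: Safety pin: steel shaft 10 mm diameter, 68 mm long, bevelled foot, under a black round head 22 mm diameter and 22 mm high (90 mm in all), about 50 g. Origin: centre of its foot; z up along the pin. Starts upright in its block's hole, foot 18 mm above the table, head from 86 to 108 mm. Fully down in the safety hole its foot is 12 mm above the table.
- pin_block: Wooden parking block of the pin, 60 x 60 x 40 mm, fixed, with a 14 mm hole 22 mm deep in the middle. Stands left or right of the kicker. Origin: centre of its underside.
- tape: Bystander: cardboard roll core, 90 mm outside diameter, 48 mm high. Origin: centre of its underside. Leave it alone.
- weight: Bystander: brass test weight, 38 mm diameter, 68 mm high. Origin: centre of its underside. Leave it alone.
- marker: Bystander: black marker, 16 mm thick, 130 mm long, lying. Origin: on its underside at the middle. Leave it alone.
- pack_a: Bystander: clear pack of three orange rolls, 138 x 100 x 46 mm. Origin: centre of its underside. Leave it alone.
- tooth_mid (a point): The tooth's average place, 135 mm from the pivot (arm angle 0.82); really up to 17 mm either way along the arc. Drawn on, a roller under the arm climbs the tooth: 2 to 5 N over the spring for some 17 mm of handle travel; past the top the tooth pushes it on, so the pull sinks some 3 N below the spring's; 8 mm on, the spring's pull is back: arm behind catch. 5 mm more: buffer, 2 to 3 N/mm.
- hold_point (a point): Same place, 10 mm higher. Once behind the catch, ease the arm forward slowly: within some 5 mm of handle travel the tooth takes the load, the pull on the hand fades to nothing, and the arm stays. Let go there. Hair-trigger: let go earlier, it snaps; pushed on forward by 3 N or more, or tooth or tongue pushed down by 1 to 2 N, it fires.
Not all that is in view belongs to the job. Leave any red look-alike of the pin alone.

How it is judged:
By the outcome, as a careful person would: the job done as asked, in the order asked, and still so for the second after the job is handed in, with the robot touching nothing.
It also fails if it takes over 72 s, if anything falls off the work surface, if the arm or the gripper's body presses on something with over 40 N, if the wrist force passes 120 N, or if a joint passes its speed limit or range.

## Working session

There is one attempt and no reset: what is moved stays moved. The work goes in short steps, Python scripts to look and compute and a shell command to move; the robot and the scene stay as the last step left them, time stands still between calls to the robot, and variables do not carry over. Pictures are saved under pics/ and viewed, and the job is handed in when it is done.

```bash
ls; mkdir -p pics
python3 - <<'E'
from workcell import env, optics
import cv2
for k,v in env.read_state().items(): print(k,v)
for n in ("scene","top"):
    p,d=optics.snapshot(n); cv2.imwrite(f"pics/{n}0.png",p)
    import numpy as np; np.save(f"pics/{n}0.npy",d)
    c=optics.calibration(n); print(n,c)
    np.save(f"pics/{n}_bgr.npy",p)
E
```

```text
pics
time 0.0
qpos [ 1.06683815  0.53717333 -0.0044497   1.53884762  0.00258907  1.06727708
 -0.07121947]
joint_vel [-3.65985684e-04  6.52137505e-04  4.12552127e-04  4.40774608e-06
 -1.50256390e-04 -6.00237905e-04 -3.13661430e-04]
joint_torque [-1.74938641e-04 -5.70978963e+01  9.90575999e-01 -2.51603758e+01
 -5.62369439e-02  1.79999729e-02  1.38954506e-04]
ee_pos [ 275.24999346 -588.1094649   199.54431523]
tcp_rot [ 0.37977501  0.59717585 -0.37919678  0.59612227]
force [0.01410296 0.41010452 0.43223523]
ft_torque [ 0.06086943  0.01638772 -0.04435039]
gripper_width 88.24928015423582
scene {'fx': 382.92179869948797, 'fy': 382.92179869948797, 'cx': 317.1376149219796, 'cy': 199.69336583248133, 'extrinsics': array([[ 4.79525229e-01,  8.77467248e-01, -1.03335741e-02,
        -2.36088202e+02],
       [-5.04600830e-01,  2.85354188e-01,  8.14831878e-01,
         2.17735008e+02],
       [ 7.17937015e-01, -3.85518113e-01,  5.79605234e-01,
        -1.45846784e+03],
       [ 0.00000000e+00,  0.00000000e+00,  0.00000000e+00,
         1.00000000e+00]])}
top {'fx': 380.76543096201704, 'fy': 380.76543096201704, 'cx': 325.25279772884505, 'cy': 195.7774398927929, 'extrinsics': array([[-1.34469591e-02, -9.99886248e-01, -6.83150933e-03,
        -1.34716034e+01],
       [ 9.88712416e-01, -1.43156570e-02,  1.49140269e-01,
        -5.37785781e+02],
       [-1.49221101e-01, -4.74891500e-03,  9.88792451e-01,
        -1.10536356e+03],
       [ 0.00000000e+00,  0.00000000e+00,  0.00000000e+00,
         1.00000000e+00]])}
```

View pics/scene0.png

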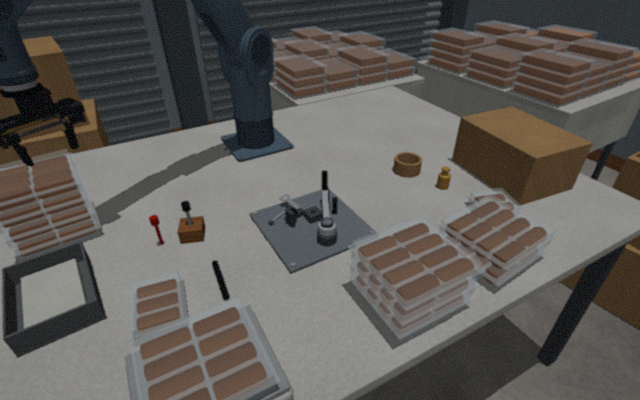

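View pics/top0.png

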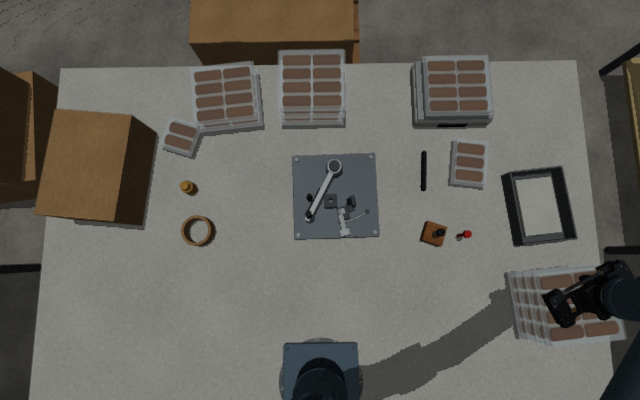

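The top view has the kicker pivot at about (334,167), the handle at (309,217), the block with the black-headed pin at (433,233), and the red look-alike at (467,234). I'll enlarge these to confirm.

```bash
cat > h.py <<'E'
import numpy as np, cv2
from workcell import env, optics
def ray(c,u,v):
    E=c["extrinsics"];R=E[:3,:3];t=E[:3,3]
    d=np.array([(u-c["cx"])/c["fx"],-(v-c["cy"])/c["fy"],-1.0])
    return -R.T@t, R.T@d
def atz(c,u,v,z):
    o,d=ray(c,u,v); return o+d*(z-o[2])/d[2]
def atd(c,u,v,dep):
    o,d=ray(c,u,v); return o+d*dep
def proj(c,P):
    E=c["extrinsics"];p=np.asarray(P)@E[:3,:3].T+E[:3,3]
    return np.stack([c["cx"]+c["fx"]*p[...,0]/-p[...,2],c["cy"]-c["fy"]*p[...,1]/-p[...,2]],-1)
def cloud(c,d):
    v,u=np.mgrid[:d.shape[0],:d.shape[1]]
    E=c["extrinsics"]
    p=np.stack([(u-c["cx"])/c["fx"],-(v-c["cy"])/c["fy"],-np.ones_like(u,float)],-1)*d[...,None]
    return (p-E[:3,3])@E[:3,:3]
E
python3 - <<'E'
from h import *
p=np.load("pics/top_bgr.npy");d=np.load("pics/top0.npy");c=optics.calibration("top")
a=cv2.resize(p[140:250,280:390],(550,550),interpolation=cv2.INTER_CUBIC)
b=cv2.resize(p[210:250,410:490],(640,320),interpolation=cv2.INTER_CUBIC)
cv2.imwrite("pics/c1.png",a);cv2.imwrite("pics/c2.png",b)
p=np.load("pics/scene_bgr.npy")
cv2.imwrite("pics/c3.png",cv2.resize(p[160:280,140:380],(800,400),interpolation=cv2.INTER_CUBIC))
C=cloud(c,d)
for (u,v) in [(334,167),(309,217),(308,215),(439,233),(430,233),(467,234),(331,201),(293,154),(376,156),(379,238),(294,239)]: print(u,v,C[v,u].round(1))
E
```

```text
334 167 [617.7 -48.1  75.2]
309 217 [469.7  26.1  88. ]
308 215 [472.4  27.4 118.3]
439 233 [ 418.1 -336.9  106.1]
430 233 [ 421.6 -328.9   42.4]
467 234 [ 415.1 -421.5   86.9]
331 201 [525.5 -38.3  10.5]
293 154 [679.5  79.8  -1.7]
376 156 [ 6.686e+02 -1.830e+02 -5.000e-01]
379 238 [ 410.4 -183.3    2.1]
294 239 [4.11e+02 7.68e+01 1.00e-01]
```

View pics/c1.png

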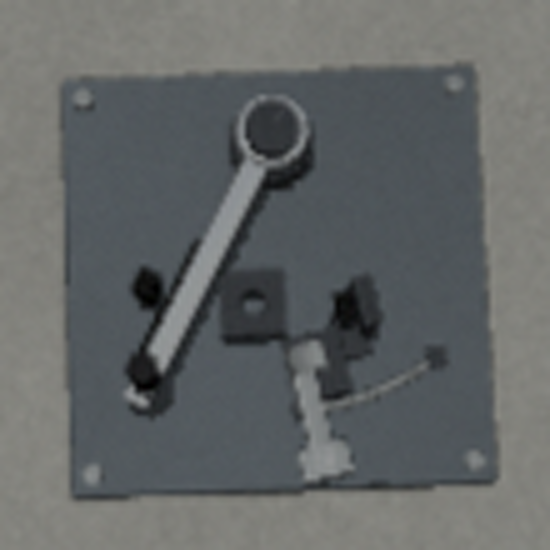

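View pics/c2.png

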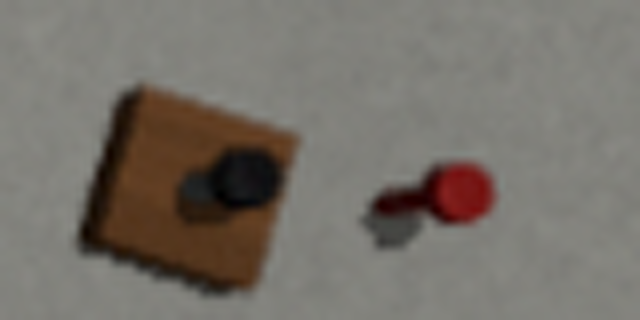

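View pics/c3.png

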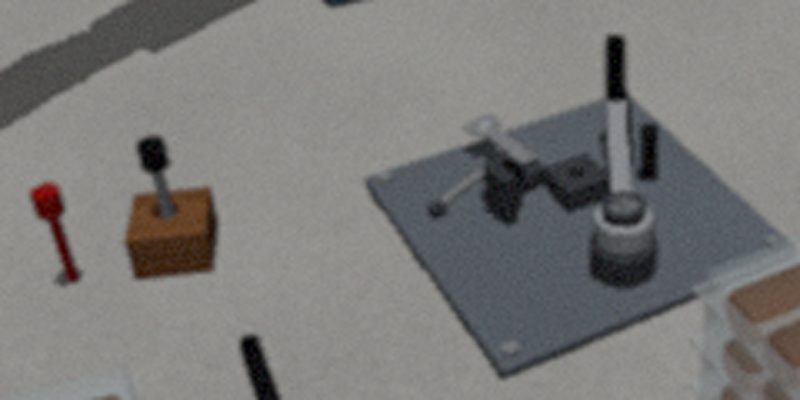

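The black-headed pin standing in the wooden block at (433,233) in the top view fits the description. The red one at (467,234) is the look-alike, so I'll leave it alone. Next I'll fit the kicker pose.

Run:
```python
from h import *
from scipy.optimize import least_squares
c=optics.calibration("top");cs=optics.calibration("scene")
f=lambda a,b:(280+(a-2)/5,140+(b-2)/5)
obs=[((50,130,12),(62,80)),((50,-130,12),(470,65)),((-212,-130,12),(497,480)),((-212,130,12),(72,497))]
a0=.5
hd=lambda r,th,z:(-r*np.cos(th),r*np.sin(th),z)
obs+=[(hd(165,.5,118),(145,366)),(hd(100,.15,34),(254,303))]
P=np.array([o[0] for o in obs],float);U=np.array([f(*o[1]) for o in obs])
def W(q,P):
    R=np.array([[np.cos(q[2]),-np.sin(q[2]),0],[np.sin(q[2]),np.cos(q[2]),0],[0,0,1]])
    return P@R.T+[q[0],q[1],0]
r=least_squares(lambda q:(proj(c,W(q,P))-U).ravel(),[620,-48,0])
print(r.x,r.fun.reshape(-1,2).round(2))
q=r.x;np.save("kick.npy",q)
print("handle",W(q,np.array([hd(165,.5,100)])),"hole",W(q,np.array([hd(100,.15,34)])))
d=np.load("pics/top0.npy");C=cloud(c,d)
m=(C[...,2]>95)&(C[...,2]<125)&(abs(C[...,0]-470)<40)&(abs(C[...,1]-27)<40);print("handle top cloud",m.sum(),C[m].mean(0))
m=(C[...,2]>98)&(C[...,2]<125)&(abs(C[...,0]-418)<40)&(abs(C[...,1]+335)<40);print("pin head cloud",m.sum(),C[m].mean(0))
g=lambda a,b:(410+(a-3.5)/8,210+(b-3.5)/8)
print("pin head",atz(c,*g(248,177),108),"block corners",[atz(c,*g(*k),40).round(1) for k in[(140,85),(300,138),(250,292),(88,240)]])
# scene
s=lambda a,b:(140+(a-1.2)/3.333,160+(b-1.2)/3.333)
print("scene pinhead",atz(cs,*s(152,141),108),"handle top",atz(cs,*s(616,38),118))
```

```text
[ 6.24817043e+02 -4.81874889e+01  2.62254521e-02] [[-0.44 -0.2 ]
 [ 0.81 -0.55]
 [ 0.5   0.33]
 [-0.15  0.37]
 [-0.51  0.21]
 [-0.16 -0.27]]
handle [[477.99138005  27.09348367 100.        ]] hole [[525.58207206 -35.84161393  34.        ]]
handle top cloud 36 [477.93804741  26.67335868 117.20801317]
pin head cloud 53 [ 421.96712221 -342.25919219  107.14939594]
pin head [ 421.60126111 -340.88392398  108.        ] block corners [array([ 459.8, -322.9,   40. ]), array([ 439.3, -381. ,   40. ]), array([ 382.9, -359.2,   40. ]), array([ 402.8, -300.7,   40. ])]
scene pinhead [ 425.42237934 -338.91224969  108.        ] handle top [482.4240779   29.79821254 118.        ]
```

```bash
cat >> h.py <<'E'
from scipy.spatial.transform import Rotation as Ro
q=np.load("kick.npy")
def phi(s): return np.pi-.5+s+q[2]
def hnd(s,r=165.): return q[:2]+r*np.array([np.cos(phi(s)),np.sin(phi(s))])
def tan(s): return np.array([-np.sin(phi(s)),np.cos(phi(s))])
def go(target,jaw=None,R0=None,p0=None):
    """shift (mm, tool axes) and roll to put TCP at target with jaw axis along jaw(xy)"""
    st=env.read_state(); R=Ro.from_quat(st["tcp_rot"]) if R0 is None else R0
    p=np.array(st["ee_pos"]) if p0 is None else p0
    s=R.inv().apply(np.array(target)-p)
    roll=None
    if jaw is not None:
        j=R.inv().apply([jaw[0],jaw[1],0]); roll=np.degrees(np.arctan2(-j[1],j[2])); roll=(roll+90)%180-90
    print("shift",s.round(1),"roll",roll)
def st():
    s=env.read_state();print("t",s["time"],"p",np.round(s["ee_pos"],1),"F",np.round(s["force"],2),"w",round(s["gripper_width"],1),"q7",s["qpos"][6].round(2))
    return s
E
python3 - <<'E'
from h import *
s=st();print(Ro.from_quat(s["tcp_rot"]).as_matrix().round(3))
go([*hnd(0),175],tan(0))
go([*hnd(0),175],tan(0.4))
E
```

```text
t 0.1 p [ 275.3 -588.2  199.6] F [-1.03 -0.35  0.42] w 88.0 q7 -0.07
[[-0.001  0.906  0.424]
 [ 0.001  0.424 -0.906]
 [-1.    -0.    -0.002]]
shift [  25.3  444.5 -471.2] roll 52.234133785411615
shift [  25.3  444.5 -471.2] roll 29.315822951072164
```

```bash
python3 -m handwheel '60 0 0.034 -0.036 6; 60 0 0.068 -0.072 12; 60 0 0.102 -0.108 18; 60 0 0.136 -0.144 24; 60 0 0.17 -0.18 30'
python3 -c "
from h import *
s=st();go([*hnd(0),160],tan(0))"
```

```text
time: 0.6
ee_pos: [353.3, -351.5, 200.2]
tcp_rot: [0.522, 0.477, -0.522, 0.477]
force: [1.2, 0.9, 0.8]
gripper_width: 67.4
t 0.6 p [ 353.3 -351.5  200.2] F [1.2  0.88 0.83] w 67.4 q7 -0.96
shift [  40.3   90.1 -388.2] roll 21.977187103972824
```

```bash
python3 -m handwheel '60 0 0.010 -0.045 5; 60 0 0.02 -0.09 10; 60 0 0.03 -0.135 15; 60 0 0.04 -0.18 20; 60 0 0.05 -0.225 22'
python3 -c "
from h import *
s=st();go([*hnd(0),160],tan(0))"
```

```text
time: 1.1
ee_pos: [422.3, -131.9, 200.4]
tcp_rot: [-0.603, -0.369, 0.603, -0.369]
force: [0.1, -0.8, 0.5]
gripper_width: 67.8
t 1.1 p [ 422.3 -131.9  200.4] F [ 0.1  -0.79  0.45] w 67.8 q7 -1.86
shift [  40.4  -22.8 -166.9] roll 0.05492492509432623
```

Run:
```python
from h import *
c=optics.calibration("wrist");print(c["extrinsics"].round(2),c["fx"])
```

```text
[[-4.6000e-01 -8.9000e-01  0.0000e+00  7.6530e+01]
 [ 8.4000e-01 -4.3000e-01 -3.2000e-01 -3.6943e+02]
 [ 2.8000e-01 -1.4000e-01  9.5000e-01 -5.2820e+02]
 [ 0.0000e+00  0.0000e+00  0.0000e+00  1.0000e+00]] 322.5405042718726
```

```bash
python3 -m handwheel '60 0.005 -0.006 -0.04 0; 60 0.01 -0.012 -0.08 0; 60 0.02 -0.018 -0.12 0; 60 0.03 -0.023 -0.16 0; 60 0.035 -0.0228 -0.167 0'
python3 - <<'E'
from h import *
s=st()
p,d=optics.snapshot("wrist");c=optics.calibration("wrist");cv2.imwrite("pics/w1.png",p)
for z in(118,):print(proj(c,np.array([*hnd(0),z])))
C=cloud(c,d);m=(C[...,2]>112)&(C[...,2]<124)&(abs(C[...,0]-478)<30)&(abs(C[...,1]-27)<30)
print(m.sum(),C[m].mean(0) if m.any() else 0)
go([*hnd(0),81],tan(0))
E
```

```text
time: 1.6
ee_pos: [478.0, 30.8, 164.7]
tcp_rot: [0.602, 0.373, -0.601, 0.371]
force: [0.1, -0.2, -0.5]
gripper_width: 67.3
t 1.6 p [478.   30.8 164.7] F [ 0.07 -0.23 -0.48] w 67.3 q7 -2.26
[322.74691207 207.83398178]
424 [478.72931919  26.83273018 117.047138  ]
shift [83.1  1.4  1.7] roll 0.545870355765814
```

View pics/w1.png

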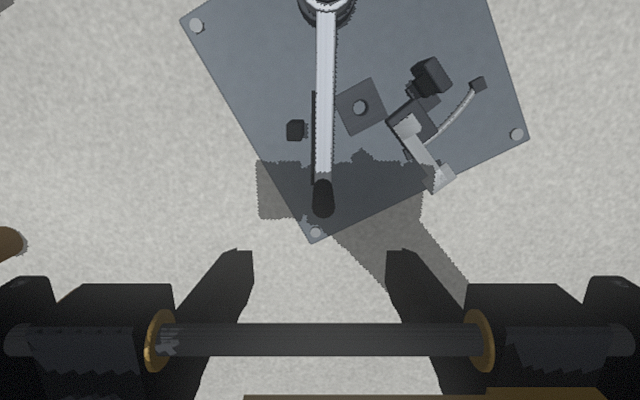

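```bash
python3 -m handwheel '60 0.02 0 0 0; 60 0.04 0.0005 0 0; 60 0.06 0.001 0 0; 60 0.08 0.001 0 0; 60 0.083 0.001 0 0'
python3 - <<'E'
from h import *
s=st()
go([*hnd(0),81],tan(0))
E
```

```text
time: 2.15
ee_pos: [476.4, 23.3, 80.7]
tcp_rot: [-0.601, -0.37, 0.604, -0.369]
force: [0.1, -0.7, -0.4]
gripper_width: 67.6
t 2.15 p [476.4  23.3  80.7] F [ 0.1  -0.71 -0.41] w 67.6 q7 -2.29
shift [-0.3 -0.3 -4.1] roll 0.13274392276962033
```

Run:
```python
from h import *
p=cv2.imread("pics/w1.png")
cv2.imwrite("pics/w1c.png",cv2.resize(p[40:220,320:500],(720,720),interpolation=cv2.INTER_CUBIC))
```

```text
(no output)
```

View pics/w1c.png

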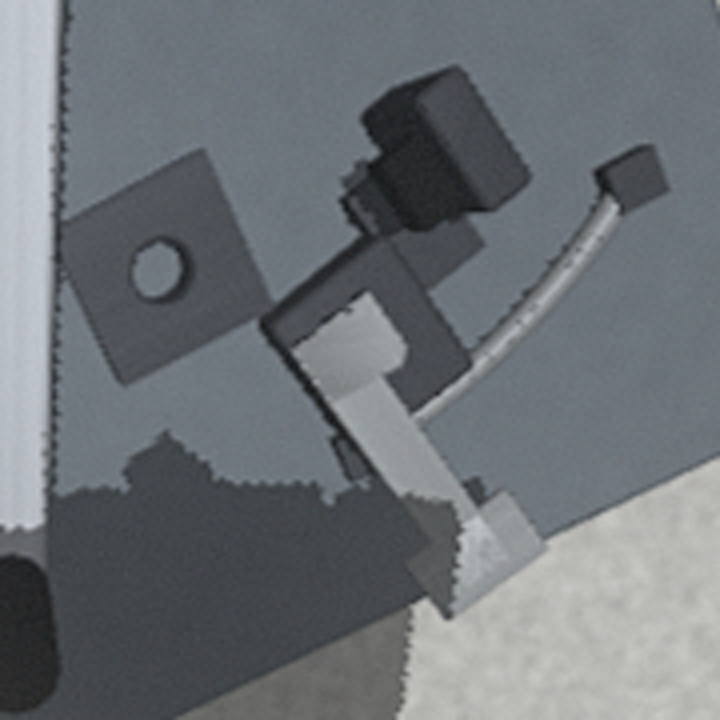

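```bash
python3 -m handwheel '60 0 0 0 0;60 0 0 0 0;60 0 0 0 0;60 0 0 0 0;60 0 0 0 0'
python3 - <<'E'
from h import *
s=st()
go([*hnd(0),81],tan(0))
c=optics.calibration("wrist")
E
```

```text
time: 2.65
ee_pos: [478.8, 25.1, 82.9]
tcp_rot: [0.603, 0.37, -0.602, 0.37]
force: [0.3, 0.4, -0.9]
gripper_width: 67.3
t 2.65 p [478.8  25.1  82.9] F [ 0.27  0.38 -0.9 ] w 67.3 q7 -2.29
shift [ 1.9 -1.6 -1.4] roll 0.23364869635953767
```

Run:
```python
from h import *
# wrist cam pose at w1: camera moved; reconstruct from hand-eye now
s=env.read_state();c=optics.calibration("wrist")
T=np.eye(4);T[:3,:3]=Ro.from_quat(s["tcp_rot"]).as_matrix();T[:3,3]=s["ee_pos"]
H=c["extrinsics"]@T
R=Ro.from_quat([0.602,0.373,-0.601,0.371])
T1=np.eye(4);T1[:3,:3]=R.as_matrix();T1[:3,3]=[478.0,30.8,164.7]
c["extrinsics"]=H@np.linalg.inv(T1)
g=lambda a,b:(320+(a-1.5)/4,40+(b-1.5)/4)
for n,a,b,z in[("hole",160,270,34),("toothL",330,365,40),("toothtopR1",368,295,50),("toothtopR2",405,345,50),("handle",20,590,118),("tongue",490,555,38),("buffer L",370,120,55)]:
    P=atz(c,*g(a,b),z);v=P[:2]-q[:2];print(n,P.round(1),np.hypot(*v).round(1),(np.arctan2(v[1],v[0])%6.2832-phi(0)).round(3))
```

```text
hole [525.7 -34.   34. ] 100.1 0.332
toothL [488.8 -60.3  40. ] 136.5 0.563
toothtopR1 [501.3 -71.8  50. ] 125.7 0.663
toothtopR2 [487.4 -75.3  50. ] 140.1 0.669
handle [492.2  20.4 118. ] 149.3 -0.004
tongue [427.8 -78.8  38. ] 199.3 0.628
buffer L [535.2 -84.1  55. ] 96.6 0.855
```

```bash
python3 -m handwheel '160 0.001 0 -0.001 0;200 0.001 0 -0.001 0;230 0.001 0 -0.001 0;255 0.001 0 -0.001 0;255 0.001 0 -0.001 0' 40
python3 - <<'E'
from h import *
s=st()
go([*hnd(0),81],tan(0))
E
```

```text
time: 3.15
ee_pos: [478.8, 25.9, 81.4]
tcp_rot: [-0.603, -0.37, 0.603, -0.37]
force: [-0.3, 0.9, -0.2]
gripper_width: 30.0
t 3.15 p [478.8  25.9  81.4] F [-0.25  0.87 -0.17] w 30.0 q7 -2.29
shift [ 0.4 -1.3 -0.6] roll 0.2350037207335447
```

```bash
python3 -m handwheel '255 0 0 0 0;255 0 0 0 0;255 0 0 0 0;255 0 0 0 0;255 0 0 0 0'
python3 - <<'E'
from h import *
s=st()
go([*hnd(0),81],tan(0))
R=Ro.from_quat(s["tcp_rot"]);print(R.as_matrix().round(3))
E
```

```text
time: 3.65
ee_pos: [478.9, 26.0, 81.4]
tcp_rot: [-0.603, -0.37, 0.603, -0.37]
force: [-0.4, -0.4, -1.2]
gripper_width: 0.4
t 3.65 p [478.9  26.   81.4] F [-0.36 -0.36 -1.24] w 0.4 q7 -2.29
shift [ 0.4 -1.3 -0.6] roll 0.23206243705794805
[[-0.     0.892 -0.453]
 [ 0.    -0.453 -0.892]
 [-1.    -0.     0.   ]]
```

The fingers shut to 0.4 mm, so the handle isn't between them. I'll look.

Run:
```python
from h import *
p,d=optics.snapshot("wrist");cv2.imwrite("pics/w2.png",p)
p,d=optics.snapshot("top");cv2.imwrite("pics/t2.png",cv2.resize(p[140:260,270:390],(600,600),interpolation=cv2.INTER_CUBIC))
p,d=optics.snapshot("scene");cv2.imwrite("pics/s2.png",cv2.resize(p[120:280,230:390],(600,600),interpolation=cv2.INTER_CUBIC))
```

```text
(no output)
```

View pics/w2.png

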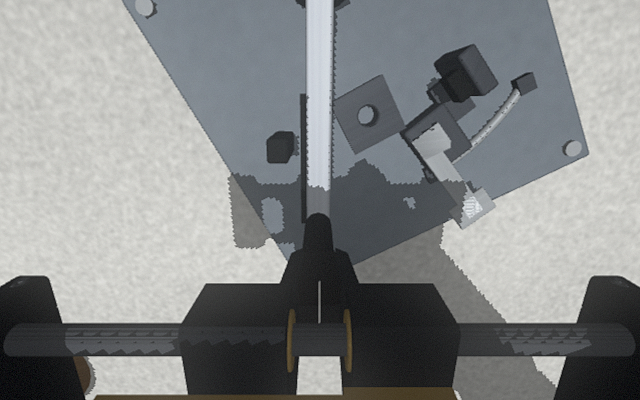

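View pics/s2.png

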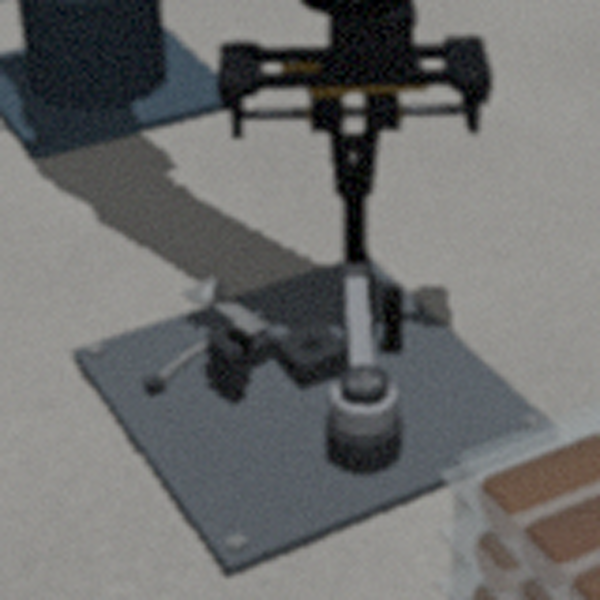

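Run:
```python
from h import *
s=st()
c=optics.calibration("wrist");print(c)
print("tcp",proj(c,s["ee_pos"]),"h118",proj(c,np.array([*hnd(0),118])),"h60",proj(c,np.array([*hnd(0),60])))
for n in("scene","top"):
    cc=optics.calibration(n);print(n,proj(cc,s["ee_pos"]),proj(cc,np.array([*hnd(0),118])),proj(cc,np.array([*hnd(0),60])))
p,d=optics.snapshot("wrist")
C=cloud(c,d)
for v in (205,212,220,228,236,244,252,260,270): print(v,d[v,318],C[v,318].round(1))
```

```text
t 3.8 p [478.9  26.   81.4] F [-0.47  1.02 -0.09] w 0.4 q7 -2.29
{'fx': 322.5405042718726, 'fy': 322.5405042718726, 'cx': 318.9824359218512, 'cy': 203.7970952731056, 'extrinsics': array([[-4.53884947e-01, -8.91060096e-01,  6.00123392e-04,
         2.41626171e+02],
       [ 8.45553781e-01, -4.30917389e-01, -3.15196774e-01,
        -3.86989069e+02],
       [ 2.81117871e-01, -1.42555634e-01,  9.49026150e-01,
        -4.08758382e+02],
       [ 0.00000000e+00,  0.00000000e+00,  0.00000000e+00,
         1.00000000e+00]])}
tcp [320.84900006 234.19117085] h118 [320.15022001 265.27343154] h60 [319.80903973 223.33910254]
scene [322.65002786 181.9875734 ] [322.8143462  170.56855572] [322.84978982 188.0539965 ]
top [309.12521211 214.01555344] [308.08627862 213.00983865] [309.10227686 215.07284858]
205 216.79709 [490.5  22.1  60.3]
212 218.12267 [486.1  24.3  60.5]
220 203.6837 [486.2  24.3  75.7]
228 191.90598 [485.9  24.4  88.2]
236 180.8927 [485.9  24.3  99.8]
244 171.29897 [485.8  24.4 110. ]
252 158.75916 [487.3  23.6 122.6]
260 150.9083 [487.4  23.5 130.9]
270 143.64574 [486.7  23.8 138.8]
```

View pics/t2.png

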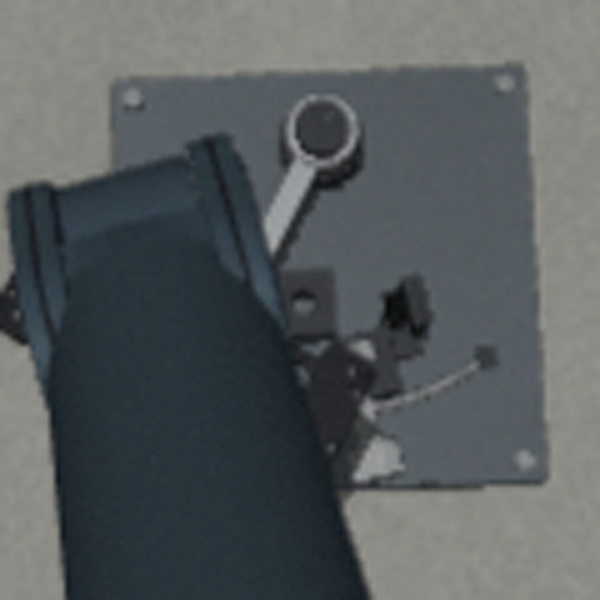

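```bash
python3 -m handwheel '60 0 0 0 0;60 0 0 0 0;60 0 0 0 0;60 0 0 0 0;60 0 0 0 0' 40
python3 - <<'E'
from h import *
s=st();c=optics.calibration("wrist")
p,d=optics.snapshot("wrist");cv2.imwrite("pics/w3.png",p)
C=cloud(c,d);R=Ro.from_quat(s["tcp_rot"])
L=(C-np.array(s["ee_pos"]))@R.as_matrix()
for u in (240,246,320,392,398):
  for v in (215,230,246,250,254,260,270,280): print(u,v,d[v,u],L[v,u].round(1))
E
```

```text
time: 4.35
ee_pos: [478.9, 26.0, 81.4]
tcp_rot: [-0.603, -0.37, 0.603, -0.37]
force: [-0.5, -0.6, 0.5]
gripper_width: 38.7
t 4.35 p [478.9  26.   81.4] F [-0.46 -0.58  0.53] w 38.7 q7 -2.29
240 215 282.13843 [ 80.3 -17.  -70.2]
240 230 288.0844 [ 81.7 -31.8 -71.7]
240 246 293.0619 [ 81.7 -47.5 -72.9]
240 250 295.58264 [ 82.8 -52.1 -73.6]
240 254 294.8751 [ 81.  -55.2 -73.4]
240 260 298.94516 [ 82.9 -62.4 -74.4]
240 270 299.35977 [ 80.4 -71.4 -74.5]
240 280 134.07785 [-67.1   8.9 -34. ]
246 215 283.22342 [ 81.3 -17.4 -65.2]
246 230 288.33765 [ 81.9 -31.9 -66.4]
246 246 292.47766 [ 81.2 -47.3 -67.4]
246 250 292.87418 [ 80.4 -50.9 -67.5]
246 254 295.31146 [ 81.4 -55.5 -68. ]
246 260 296.69974 [ 80.9 -61.3 -68.3]
246 270 139.81754 [-60.7   9.9 -32.8]
246 280 131.43027 [-69.4  10.3 -30.9]
320 215 213.45299 [15.8  6.8 -0.5]
320 230 189.23193 [-9.6  6.9 -0.6]
320 246 168.7956 [-31.2   7.   -0.6]
320 250 165.53038 [-34.8   6.5  -0.7]
320 254 163.7111 [-37.1   5.4  -0.7]
320 260 166.45932 [-35.6   1.2  -0.7]
320 270 167.31554 [-36.4  -4.2  -0.7]
320 280 291.00995 [ 70.1 -75.8  -0.3]
392 215 270.34943 [ 69.2 -13.1  60.1]
392 230 274.55942 [ 69.1 -26.6  61. ]
392 246 280.7497 [ 70.4 -42.3  62.4]
392 250 294.49597 [ 81.8 -51.8  65.5]
392 254 295.52432 [ 81.5 -55.7  65.7]
392 260 297.48602 [ 81.6 -61.9  66.1]
392 270 141.03766 [-59.7   9.2  30.7]
392 280 132.15125 [-68.8   9.8  28.7]
398 215 270.24792 [ 69.1 -13.   65.1]
398 230 274.6607 [ 69.2 -26.7  66.1]
398 246 292.60168 [ 81.2 -47.5  70.5]
398 250 293.77612 [ 81.1 -51.5  70.8]
398 254 296.0445 [ 82.  -56.   71.3]
398 260 297.16928 [ 81.3 -61.8  71.6]
398 270 302.08112 [ 82.7 -73.   72.8]
398 280 132.58855 [-68.4   9.6  31.3]
```

View pics/w3.png

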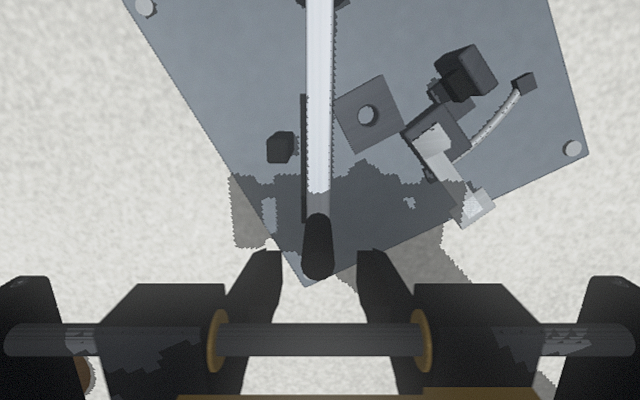

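Run:
```python
from h import *
s=st();c=optics.calibration("wrist")
p,d=optics.snapshot("wrist")
C=cloud(c,d);R=Ro.from_quat(s["tcp_rot"])
L=(C-np.array(s["ee_pos"]))@R.as_matrix()
for u in (262,270,276,364,370):
  for v in (246,249,252,255,260,270): print(u,v,d[v,u].round(1),L[v,u].round(1))
m=(L[...,0]<40)&(abs(L[...,2])>10)&(abs(L[...,2])<60);print(L[m][:,0].max(), np.sort(L[m][:,0])[-20:])
```

```text
t 4.4 p [478.9  26.   81.4] F [-0.26 -0.45  0.21] w 42.0 q7 -2.29
262 246 293.1 [ 81.7 -47.5 -53. ]
262 249 294.8 [ 82.4 -50.9 -53.3]
262 252 158.9 [-41.1   8.6 -29.2]
262 255 157.0 [-43.2   8.1 -28.9]
262 260 151.9 [-48.6   8.2 -28. ]
262 270 142.5 [-58.4   8.6 -26.3]
270 246 292.9 [ 81.5 -47.5 -45.7]
270 249 293.5 [ 81.2 -50.3 -45.8]
270 252 159.0 [-41.    8.6 -25.3]
270 255 155.6 [-44.5   8.7 -24.8]
270 260 152.3 [-48.2   8.  -24.3]
270 270 143.4 [-57.6   8.1 -22.9]
276 246 292.9 [ 81.5 -47.5 -40.2]
276 249 294.3 [ 81.9 -50.7 -40.4]
276 252 160.2 [-39.9   8.  -22.5]
276 255 160.7 [-39.9   6.3 -22.6]
276 260 159.4 [-41.9   4.6 -22.4]
276 270 160.5 [-42.5  -0.6 -22.6]
364 246 280.3 [ 70.1 -42.   38. ]
364 249 280.9 [ 69.7 -44.8  38. ]
364 252 159.3 [-40.7   8.3  21.1]
364 255 157.4 [-42.9   7.8  20.8]
364 260 152.1 [-48.4   8.1  20.1]
364 270 149.4 [-52.3   4.9  19.7]
370 246 278.9 [ 68.8 -41.4  43. ]
370 249 279.5 [ 68.5 -44.1  43. ]
370 252 161.4 [-38.9   7.4  24.4]
370 255 156.9 [-43.4   8.1  23.6]
370 260 152.3 [-48.2   7.9  22.9]
370 270 143.4 [-57.6   8.   21.5]
39.98825658735669 [36.7269876  36.76191728 37.10779138 37.46352722 37.72100059 37.73268421
 37.9696431  37.97903081 38.02225024 38.17613766 38.19476756 38.41151028
 38.44793609 38.56541554 38.72921513 38.91559165 38.96673749 39.20998865
 39.97905754 39.98825659]
```

The depth shows the real fingertips about 40 mm above the reported TCP, at z≈121 with the post top at 118. That explains the empty close. I'll allow for it and lower the reported TCP to z≈42, watching the force.

```bash
python3 -m handwheel '60 0.002 0 -0.0005 0;60 0.01 -0.001 -0.0005 0;60 0.02 -0.001 -0.0005 0;60 0.03 -0.001 -0.0005 0;60 0.038 -0.001 -0.0005 0' 40
python3 - <<'E'
from h import *
s=st();c=optics.calibration("wrist")
p,d=optics.snapshot("wrist");cv2.imwrite("pics/w4.png",p)
C=cloud(c,d)
for u,v in((250,255),(300,290),(320,275),(320,285),(320,295)):print(u,v,C[v,u].round(1))
E
```

```text
time: 4.95
ee_pos: [477.6, 26.8, 42.1]
tcp_rot: [-0.602, -0.37, 0.603, -0.37]
force: [-0.0, -0.5, 0.6]
gripper_width: 67.3
t 4.95 p [477.6  26.8  42.1] F [-0.03 -0.52  0.55] w 67.3 q7 -2.31
250 255 [500.1  54.8  83.9]
300 290 [485.7  33.  109.6]
320 275 [485.4  23.7 104.3]
320 285 [485.3  23.9 111.8]
320 295 [484.6  24.2 117.6]
```

View pics/w4.png

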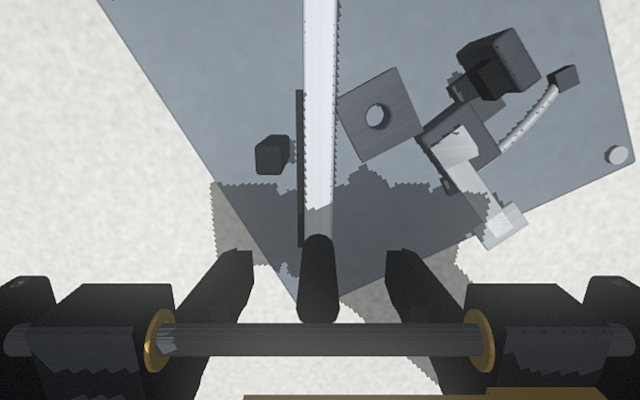

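The post at (318,280) is between the tips, which are at z≈84. Closing.

```bash
python3 -m handwheel '160 0 0 0 0;200 0 0 0 0;230 0 0 0 0;255 0 0 0 0;255 0 0 0 0' 40
python3 -c "
from h import *
s=st()
R=Ro.from_quat(s['tcp_rot']);print(s['force']@np.array([*tan(0),0]))"
```

```text
time: 5.5
ee_pos: [478.4, 26.9, 43.7]
tcp_rot: [0.603, 0.37, -0.602, 0.37]
force: [-0.7, -1.0, 0.6]
gripper_width: 29.3
t 5.5 p [478.4  26.9  43.7] F [-0.74 -1.01  0.63] w 29.3 q7 -2.31
1.2368069730162885
```

```bash
python3 -m handwheel '255 0 0 0 0;255 0 0 0 0;255 0 0 0 0;255 0 0 0 0;255 0 0 0 0'
cat >> h.py <<'E'
def draw(s0,s1s,r=165.,roll0=None,zc=0.0):
    """rows for hold along arc from current measured pose (assumed at s0) to list s1s"""
    st_=env.read_state();R=Ro.from_quat(st_["tcp_rot"])
    for s1 in s1s:
        d=hnd(s1,r)-hnd(s0,r);v=R.inv().apply([d[0],d[1],0])
        print(s1,(v/1000).round(4),"roll",round(-np.degrees(s1-s0),2))
def ang():
    p=np.array(env.read_state()["ee_pos"])[:2]-q[:2]
    s=(np.arctan2(p[1],p[0])%(2*np.pi))-phi(0);F=np.array(env.read_state()["force"])
    t=tan(s);rr=np.array([np.cos(phi(s)),np.sin(phi(s))])
    print("s %.4f arc %.1f r %.1f Ftan %.2f Frad %.2f Fz %.2f w %.1f"%(s,s*165,np.hypot(*p),F[:2]@t,F[:2]@rr,F[2],env.read_state()["gripper_width"]))
E
python3 -c "
from h import *
s=st();ang();draw(0,[.06,.12,.18,.24,.30])"
```

```text
time: 6.0
ee_pos: [478.5, 27.1, 43.5]
tcp_rot: [0.603, 0.37, -0.602, 0.37]
force: [0.4, 1.6, 1.8]
gripper_width: 16.8
t 6.0 p [478.5  27.1  43.5] F [0.41 1.65 1.75] w 16.8 q7 -2.31
s -0.0015 arc -0.2 r 164.6 Ftan -1.65 Frad 0.39 Fz 1.75 w 16.8
0.06 [-0.      0.0003  0.0099] roll -3.44
0.12 [-0.      0.0011  0.0198] roll -6.88
0.18 [-0.      0.0025  0.0296] roll -10.31
0.24 [-0.      0.0046  0.0392] roll -13.75
0.3 [-0.      0.0072  0.0488] roll -17.19
```

```bash
python3 -m handwheel '255 0 0.0001 0.006 -2;255 0 0.0005 0.013 -4.5;255 0 0.0011 0.0198 -6.9;255 0 0.002 0.0264 -9.2;255 0 0.0031 0.033 -11.5'
python3 -c "
from h import *
s=st();ang();draw(0.2,[.24,.28,.32,.36,.40])"
```

```text
time: 6.5
ee_pos: [466.6, -2.6, 43.6]
tcp_rot: [0.563, 0.429, -0.561, 0.429]
force: [1.1, 4.6, -0.2]
gripper_width: 17.1
t 6.5 p [466.6  -2.6  43.6] F [ 1.12  4.65 -0.23] w 17.1 q7 -2.09
s 0.1932 arc 31.9 r 164.6 Ftan -4.78 Frad 0.21 Fz -0.23 w 17.1
0.24 [-0.      0.0001  0.0066] roll -2.29
0.28 [-0.      0.0004  0.0132] roll -4.58
0.32 [-0.      0.001   0.0198] roll -6.88
0.36 [-0.0001  0.0019  0.0263] roll -9.17
0.4 [-0.0001  0.003   0.0328] roll -11.46
```

```bash
python3 -m handwheel '255 0 0.0001 0.0066 -2.3;255 0 0.0005 0.0132 -4.6;255 0 0.001 0.0198 -6.9;255 0 0.0019 0.0263 -9.2;255 0 0.003 0.0328 -11.5'
python3 -c "
from h import *
s=st();ang();draw(0.4,[.42,.44,.46,.48,.50])"
```

```text
time: 7.0
ee_pos: [460.6, -34.9, 43.5]
tcp_rot: [0.517, 0.484, -0.515, 0.483]
force: [2.1, 6.3, 0.8]
gripper_width: 16.9
t 7.0 p [460.6 -34.9  43.5] F [2.13 6.28 0.79] w 16.9 q7 -1.87
s 0.3930 arc 64.9 r 164.8 Ftan -6.43 Frad -1.61 Fz 0.79 w 16.9
0.42 [-0.      0.      0.0033] roll -1.15
0.44 [-0.      0.0001  0.0066] roll -2.29
0.46 [-0.      0.0002  0.0099] roll -3.44
0.48 [-0.      0.0004  0.0132] roll -4.58
0.5 [-0.      0.0007  0.0165] roll -5.73
```

```bash
python3 -m handwheel '255 0 0 0.0033 -1.1;255 0 0.0001 0.0066 -2.3;255 0 0.0003 0.0099 -3.4;255 0 0.0005 0.0132 -4.6;255 0 0.0008 0.0165 -5.7'
python3 -c "
from h import *
s=st();ang();draw(0.5,[.51,.52,.53,.54,.55])"
```

```text
time: 7.5
ee_pos: [460.0, -51.1, 43.5]
tcp_rot: [0.492, 0.509, -0.491, 0.508]
force: [0.3, 6.7, 1.1]
gripper_width: 16.9
t 7.5 p [460.  -51.1  43.5] F [0.35 6.71 1.12] w 16.9 q7 -1.75
s 0.4915 arc 81.1 r 164.8 Ftan -6.70 Frad -0.47 Fz 1.12 w 16.9
0.51 [-0.     -0.      0.0016] roll -0.57
0.52 [-0.      0.      0.0033] roll -1.15
0.53 [-0.      0.      0.0049] roll -1.72
0.54 [-0.      0.0001  0.0066] roll -2.29
0.55 [-0.      0.0001  0.0082] roll -2.86
```

```bash
python3 -m handwheel '255 0 0 0.002 -0.7;255 0 0.0001 0.004 -1.4;255 0 0.0001 0.006 -2.1;255 0 0.0001 0.006 -2.1;255 0 0.0001 0.006 -2.1'
python3 -c "
from h import *
ang()"
```

```text
time: 8.0
ee_pos: [460.2, -57.1, 43.5]
tcp_rot: [0.483, 0.517, -0.482, 0.516]
force: [-0.5, 6.6, 2.0]
gripper_width: 16.7
s 0.5276 arc 87.1 r 164.8 Ftan -6.63 Frad 0.15 Fz 1.97 w 16.7
```

```bash
python3 -m handwheel '255 0 0 0.001 -0.3;255 0 0 0.002 -0.7;255 0 0 0.003 -1;255 0 0.0001 0.004 -1.4;255 0 0.0001 0.004 -1.4'
python3 -c "
from h import *
ang()"
```

```text
time: 8.5
ee_pos: [460.5, -61.1, 43.5]
tcp_rot: [0.477, 0.523, -0.476, 0.522]
force: [-0.5, 6.7, 2.0]
gripper_width: 17.2
s 0.5520 arc 91.1 r 164.9 Ftan -6.76 Frad -0.01 Fz 1.97 w 17.2
```

```bash
python3 -m handwheel '255 0 0 0.001 -0.3;255 0 0 0.002 -0.7;255 0 0 0.003 -1;255 0 0.0001 0.004 -1.4;255 0 0.0001 0.004 -1.4'
python3 -c "
from h import *
ang()"
```

```text
time: 9.0
ee_pos: [460.7, -63.4, 43.5]
tcp_rot: [0.47, 0.53, -0.469, 0.528]
force: [-3.2, 10.6, 5.6]
gripper_width: 17.0
s 0.5660 arc 93.4 r 164.8 Ftan -10.84 Frad 2.24 Fz 5.60 w 17.0
```

```bash
python3 -m handwheel '255 0 0 0.001 -0.3;255 0 0 0.002 -0.7;255 0 0 0.003 -1;255 0 0 0.003 -1;255 0 0 0.003 -1' 50
python3 -c "
from h import *
ang()"
```

```text
time: 9.5
ee_pos: [460.9, -65.8, 43.5]
tcp_rot: [0.466, 0.534, -0.464, 0.532]
force: [-2.1, 12.2, 5.1]
gripper_width: 16.6
s 0.5808 arc 95.8 r 164.8 Ftan -12.33 Frad 0.76 Fz 5.13 w 16.6
```

```bash
python3 -m handwheel '255 0 0 0.001 -0.3;255 0 0 0.002 -0.7;255 0 0 0.003 -1;255 0 0 0.003 -1;255 0 0 0.003 -1'
python3 -c "
from h import *
ang()"
```

```text
time: 10.0
ee_pos: [461.3, -69.2, 43.5]
tcp_rot: [0.461, 0.538, -0.459, 0.536]
force: [-2.1, 10.5, 5.8]
gripper_width: 16.6
s 0.6015 arc 99.3 r 164.8 Ftan -10.65 Frad 0.77 Fz 5.78 w 16.6
```

```bash
python3 -m handwheel '255 0 0 0.001 -0.3;255 0 0 0.002 -0.7;255 0 0 0.003 -1;255 0 0 0.003 -1;255 0 0 0.003 -1'
python3 -c "
from h import *
ang()"
```

```text
time: 10.5
ee_pos: [461.7, -72.1, 43.5]
tcp_rot: [0.456, 0.542, -0.455, 0.54]
force: [-2.2, 11.2, 6.2]
gripper_width: 16.7
s 0.6194 arc 102.2 r 164.9 Ftan -11.43 Frad 0.58 Fz 6.22 w 16.7
```

```bash
python3 -m handwheel '255 0 0 0.001 -0.3;255 0 0 0.002 -0.7;255 0 0 0.003 -1;255 0 0 0.003 -1;255 0 0 0.003 -1'
python3 -c "
from h import *
ang()"
```

```text
time: 11.0
ee_pos: [462.1, -75.1, 43.5]
tcp_rot: [0.451, 0.546, -0.45, 0.544]
force: [-2.7, 10.2, 5.8]
gripper_width: 16.6
s 0.6378 arc 105.2 r 164.9 Ftan -10.48 Frad 0.95 Fz 5.78 w 16.6
```

```bash
python3 -m handwheel '255 0 0 0.001 -0.3;255 0 0 0.002 -0.7;255 0 0 0.002 -0.7;255 0 0 0.002 -0.7;255 0 0 0.002 -0.7'
python3 -c "
from h import *
ang()"
```

```text
time: 11.5
ee_pos: [462.6, -77.7, 43.5]
tcp_rot: [0.448, 0.548, -0.447, 0.547]
force: [-2.2, 8.8, 6.2]
gripper_width: 17.0
s 0.6539 arc 107.9 r 164.9 Ftan -9.10 Frad 0.62 Fz 6.25 w 17.0
```

```bash
python3 -m handwheel '255 0 0 0.001 -0.3;255 0 0 0.002 -0.7;255 0 0 0.002 -0.7;255 0 0 0.002 -0.7;255 0 0 0.002 -0.7'
python3 -c "
from h import *
ang()"
```

```text
time: 12.0
ee_pos: [463.2, -80.8, 43.5]
tcp_rot: [0.445, 0.551, -0.444, 0.55]
force: [-1.8, 5.6, 4.4]
gripper_width: 16.4
s 0.6728 arc 111.0 r 164.9 Ftan -5.82 Frad 0.65 Fz 4.37 w 16.4
```

```bash
python3 -m handwheel '255 0 0 0.001 -0.3;255 0 0 0.002 -0.7;255 0 0 0.002 -0.7;255 0 0 0.002 -0.7;255 0 0 0.002 -0.7'
python3 -c "
from h import *
ang()"
```

```text
time: 12.5
ee_pos: [463.8, -83.9, 43.5]
tcp_rot: [0.441, 0.553, -0.441, 0.553]
force: [-1.6, 3.7, 5.0]
gripper_width: 16.4
s 0.6922 arc 114.2 r 164.9 Ftan -3.96 Frad 0.78 Fz 5.00 w 16.4
```

```bash
python3 -m handwheel '255 0 0 0.001 -0.3;255 0 0 0.002 -0.7;255 0 0 0.002 -0.7;255 0 0 0.002 -0.7;255 0 0 0.002 -0.7'
python3 -c "
from h import *
ang()"
```

```text
time: 13.0
ee_pos: [464.2, -85.7, 43.4]
tcp_rot: [0.438, 0.556, -0.438, 0.555]
force: [-1.6, 5.3, 3.4]
gripper_width: 16.3
s 0.7030 arc 116.0 r 165.0 Ftan -5.51 Frad 0.34 Fz 3.43 w 16.3
```

```bash
python3 -m handwheel '255 0 0 0.001 -0.3;255 0 0 0.0015 -0.5;255 0 0 0.0015 -0.5;255 0 0 0.0015 -0.5;255 0 0 0.0015 -0.5'
python3 -c "
from h import *
ang()"
```

```text
time: 13.5
ee_pos: [464.4, -86.6, 43.4]
tcp_rot: [0.435, 0.558, -0.435, 0.557]
force: [-1.9, 5.4, 4.9]
gripper_width: 16.5
s 0.7090 arc 117.0 r 164.9 Ftan -5.75 Frad 0.60 Fz 4.89 w 16.5
```

```bash
python3 -m handwheel '255 0 0 0.001 -0.3;255 0 0 0.001 -0.3;255 0 0 0.001 -0.3;255 0 0 0.001 -0.3;255 0 0 0.001 -0.3'
python3 -c "
from h import *
ang()"
```

```text
time: 14.0
ee_pos: [464.7, -87.6, 43.4]
tcp_rot: [0.434, 0.559, -0.433, 0.558]
force: [-1.5, 7.4, 4.9]
gripper_width: 16.6
s 0.7149 arc 118.0 r 164.9 Ftan -7.59 Frad -0.30 Fz 4.88 w 16.6
```

Spring pull is back at 7.6 N, as expected behind the catch. One more small step to be sure.

```bash
python3 -m handwheel '255 0 0 0.001 -0.3;255 0 0 0.0012 -0.3;255 0 0 0.0012 -0.3;255 0 0 0.0012 -0.3;255 0 0 0.0012 -0.3'
python3 -c "
from h import *
ang()"
```

```text
time: 14.5
ee_pos: [464.9, -88.7, 43.4]
tcp_rot: [0.432, 0.56, -0.432, 0.559]
force: [-1.9, 7.1, 4.6]
gripper_width: 16.7
s 0.7219 arc 119.1 r 165.0 Ftan -7.38 Frad 0.10 Fz 4.63 w 16.7
```

```bash
python3 -m handwheel '255 0 0 -0.0005 0.2;255 0 0 -0.001 0.3;255 0 0 -0.0015 0.5;255 0 0 -0.0015 0.5;255 0 0 -0.0015 0.5'
python3 -c "
from h import *
ang()"
```

```text
time: 15.0
ee_pos: [464.6, -87.2, 43.4]
tcp_rot: [0.435, 0.558, -0.434, 0.557]
force: [-1.3, 7.5, 4.7]
gripper_width: 17.0
s 0.7125 arc 117.6 r 164.9 Ftan -7.65 Frad -0.48 Fz 4.75 w 17.0
```

```bash
python3 -m handwheel '255 0 0 -0.0005 0.2;255 0 0 -0.001 0.3;255 0 0 -0.001 0.3;255 0 0 -0.001 0.3;255 0 0 -0.001 0.3'
python3 -c "
from h import *
ang()"
```

```text
time: 15.5
ee_pos: [464.3, -86.2, 43.4]
tcp_rot: [0.436, 0.557, -0.436, 0.556]
force: [-1.3, 7.2, 4.4]
gripper_width: 16.7
s 0.7065 arc 116.6 r 164.9 Ftan -7.35 Frad -0.39 Fz 4.41 w 16.7
```

```bash
python3 -m handwheel '255 0 0 -0.0005 0.2;255 0 0 -0.001 0.3;255 0 0 -0.001 0.3;255 0 0 -0.001 0.3;255 0 0 -0.001 0.3'
python3 -c "
from h import *
ang()"
```

```text
time: 16.0
ee_pos: [464.2, -85.7, 43.4]
tcp_rot: [0.438, 0.556, -0.437, 0.555]
force: [-1.1, 6.7, 3.7]
gripper_width: 16.3
s 0.7030 arc 116.0 r 164.9 Ftan -6.78 Frad -0.42 Fz 3.68 w 16.3
```

```bash
python3 -m handwheel '255 0 0 -0.0005 0.2;255 0 0 -0.001 0.3;255 0 0 -0.001 0.3;255 0 0 -0.001 0.3;255 0 0 -0.001 0.3'
python3 -c "
from h import *
ang()"
```

```text
time: 16.5
ee_pos: [464.2, -85.6, 43.4]
tcp_rot: [0.439, 0.554, -0.439, 0.554]
force: [-1.7, 5.4, 3.8]
gripper_width: 16.3
s 0.7024 arc 115.9 r 165.0 Ftan -5.66 Frad 0.39 Fz 3.77 w 16.3
```

```bash
python3 -m handwheel '255 0 0 -0.0005 0;255 0 0 -0.001 0;255 0 0 -0.0015 0;255 0 0 -0.0015 0;255 0 0 -0.0015 0'
python3 -c "
from h import *
ang()"
```

```text
time: 17.0
ee_pos: [464.1, -85.1, 43.5]
tcp_rot: [0.439, 0.554, -0.44, 0.554]
force: [1.9, 0.1, 2.3]
gripper_width: 16.6
s 0.6998 arc 115.5 r 164.9 Ftan 0.33 Frad -1.84 Fz 2.26 w 16.6
```

```bash
python3 -m handwheel '255 0 0 -0.0005 0;255 0 0 -0.001 0;255 0 0 -0.001 0;255 0 0 -0.001 0;255 0 0 -0.001 0'
python3 -c "
from h import *
ang()"
```

```text
time: 17.5
ee_pos: [464.1, -84.8, 43.5]
tcp_rot: [0.439, 0.553, -0.44, 0.554]
force: [2.2, -5.0, -0.0]
gripper_width: 17.0
s 0.6979 arc 115.2 r 164.9 Ftan 5.33 Frad -1.03 Fz -0.04 w 17.0
```

I stepped one call too far: the hand now pushes forward with about 5 N. I'll back off at once.

```bash
python3 -m handwheel '255 0 0 0.0005 0;255 0 0 0.001 0;255 0 0 0.001 0;255 0 0 0.001 0;255 0 0 0.001 0'
python3 -c "
from h import *
ang()"
```

```text
time: 18.0
ee_pos: [464.0, -84.8, 43.5]
tcp_rot: [0.439, 0.554, -0.439, 0.554]
force: [1.6, -5.7, 1.0]
gripper_width: 17.1
s 0.6978 arc 115.1 r 164.9 Ftan 5.88 Frad -0.34 Fz 0.98 w 17.1
```

```bash
python3 -m handwheel '255 0 0 0.0005 0;255 0 0 0.001 0;255 0 0 0.001 0;255 0 0 0.001 0;255 0 0 0.001 0'
python3 -c "
from h import *
ang()"
```

```text
time: 18.5
ee_pos: [464.1, -85.0, 43.5]
tcp_rot: [0.439, 0.554, -0.439, 0.554]
force: [1.6, -2.4, 2.3]
gripper_width: 16.6
s 0.6989 arc 115.3 r 164.9 Ftan 2.72 Frad -1.00 Fz 2.28 w 16.6
```

```bash
python3 -m handwheel '255 0 0 0.0004 0;255 0 0 0.0007 0;255 0 0 0.0007 0;255 0 0 0.0007 0;255 0 0 0.0007 0'
python3 -c "
from h import *
ang()
for _ in range(2): optics.snapshot('top');ang()"
```

```text
time: 19.0
ee_pos: [464.1, -85.4, 43.4]
tcp_rot: [0.439, 0.554, -0.439, 0.554]
force: [0.1, 2.6, 3.9]
gripper_width: 16.2
s 0.7011 arc 115.7 r 165.0 Ftan -2.52 Frad -0.68 Fz 3.86 w 16.2
s 0.7010 arc 115.7 r 165.0 Ftan -2.51 Frad -0.88 Fz 5.48 w 16.5
s 0.7013 arc 115.7 r 164.9 Ftan -3.25 Frad -0.68 Fz 4.48 w 16.5
```

```bash
python3 -m handwheel '255 0 0 0.0006 0;255 0 0 0.0012 0;255 0 0 0.0018 0;255 0 0 0.0025 0;255 0 0 0.0025 0'
python3 -c "
from h import *
ang()"
```

```text
time: 19.6
ee_pos: [464.3, -86.5, 43.3]
tcp_rot: [0.439, 0.555, -0.439, 0.554]
force: [-1.8, 7.7, 6.8]
gripper_width: 16.8
s 0.7079 arc 116.8 r 165.0 Ftan -7.92 Frad -0.05 Fz 6.77 w 16.8
```

```bash
python3 -m handwheel '255 0 0 0.0005 0;255 0 0 0.001 0;255 0 0 0.001 0;255 0 0 0.001 0;255 0 0 0.001 0'
python3 -c "
from h import *
ang()"
```

```text
time: 20.1
ee_pos: [464.5, -87.2, 43.3]
tcp_rot: [0.439, 0.555, -0.438, 0.554]
force: [-1.7, 8.2, 6.9]
gripper_width: 16.6
s 0.7127 arc 117.6 r 165.0 Ftan -8.40 Frad -0.28 Fz 6.93 w 16.6
```

```bash
python3 -m handwheel '255 0 0 -0.0005 0;255 0 0 -0.001 0;255 0 0 -0.0015 0;255 0 0 -0.0015 0;255 0 0 -0.0015 0'
python3 -c "
from h import *
ang()"
```

```text
time: 20.6
ee_pos: [464.2, -85.9, 43.3]
tcp_rot: [0.439, 0.555, -0.438, 0.554]
force: [-2.3, 8.2, 8.0]
gripper_width: 16.7
s 0.7042 arc 116.2 r 165.0 Ftan -8.48 Frad 0.40 Fz 7.97 w 16.7
```

```bash
python3 -m handwheel '255 -0.0003 0 -0.0003 0;255 -0.0005 0 -0.0006 0;255 -0.0005 0 -0.0006 0;255 -0.0005 0 -0.0006 0;255 -0.0005 0 -0.0006 0'
python3 -c "
from h import *
ang()"
```

```text
time: 21.1
ee_pos: [464.2, -85.6, 43.5]
tcp_rot: [0.439, 0.555, -0.439, 0.554]
force: [0.9, 6.4, 0.7]
gripper_width: 16.9
s 0.7023 arc 115.9 r 164.9 Ftan -6.03 Frad -2.36 Fz 0.67 w 16.9
```

```bash
python3 -m handwheel '255 0 0 -0.0002 0;255 0 0 -0.0004 0;255 0 0 -0.0004 0;255 0 0 -0.0004 0;255 0 0 -0.0004 0'
python3 -c "
from h import *
ang()"
```

```text
time: 21.6
ee_pos: [464.2, -85.6, 43.5]
tcp_rot: [0.439, 0.555, -0.439, 0.554]
force: [1.3, 6.4, 0.4]
gripper_width: 16.7
s 0.7023 arc 115.9 r 165.0 Ftan -5.88 Frad -2.75 Fz 0.45 w 16.7
```

```bash
python3 -m handwheel '255 0 0 -0.0003 0;255 0 0 -0.0006 0;255 0 0 -0.0006 0;255 0 0 -0.0006 0;255 0 0 -0.0006 0'
python3 -c "
from h import *
ang()"
```

```text
time: 22.1
ee_pos: [464.2, -85.4, 43.5]
tcp_rot: [0.439, 0.555, -0.439, 0.554]
force: [2.0, 4.6, -2.2]
gripper_width: 16.6
s 0.7016 arc 115.8 r 164.9 Ftan -3.98 Frad -3.02 Fz -2.17 w 16.6
```

```bash
python3 -m handwheel '255 0 0 -0.0002 0;255 0 0 -0.0004 0;255 0 0 -0.0005 0;255 0 0 -0.0005 0;255 0 0 -0.0005 0'
python3 -c "
from h import *
ang()"
```

```text
time: 22.6
ee_pos: [464.2, -85.4, 43.6]
tcp_rot: [0.439, 0.554, -0.439, 0.554]
force: [3.1, 4.9, -3.3]
gripper_width: 17.0
s 0.7017 arc 115.8 r 164.9 Ftan -4.04 Frad -4.09 Fz -3.30 w 17.0
```

```bash
python3 -m handwheel '255 0.0001 0.0002 -0.0003 0;255 0.0002 0.0003 -0.0005 0;255 0.0002 0.0003 -0.0005 0;255 0.0002 0.0003 -0.0005 0;255 0.0002 0.0003 -0.0005 0'
python3 -c "
from h import *
ang()"
```

```text
time: 23.1
ee_pos: [464.2, -85.4, 43.6]
tcp_rot: [0.439, 0.554, -0.439, 0.554]
force: [1.8, 3.8, -3.1]
gripper_width: 16.7
s 0.7011 arc 115.7 r 164.9 Ftan -3.32 Frad -2.65 Fz -3.12 w 16.7
```

```bash
python3 -m handwheel '255 0.0001 0.0002 -0.0003 0;255 0.0002 0.0003 -0.0006 0;255 0.0002 0.0003 -0.0006 0;255 0.0002 0.0003 -0.0006 0;255 0.0002 0.0003 -0.0006 0'
python3 -c "
from h import *
ang()"
```

```text
time: 23.6
ee_pos: [464.1, -85.2, 43.5]
tcp_rot: [0.439, 0.554, -0.44, 0.554]
force: [-2.2, 0.8, 1.9]
gripper_width: 16.9
s 0.7001 arc 115.5 r 164.9 Ftan -1.28 Frad 2.01 Fz 1.90 w 16.9
```

```bash
python3 -m handwheel '255 0 -0.0002 -0.0002 0;255 0 -0.0002 -0.0002 0;255 0 -0.0002 -0.0002 0;255 0 -0.0002 -0.0002 0;255 0 -0.0002 -0.0002 0'
python3 -c "
from h import *
ang();st()"
```

```text
time: 24.1
ee_pos: [464.1, -85.0, 43.5]
tcp_rot: [0.439, 0.554, -0.44, 0.554]
force: [-1.7, -2.5, 2.1]
gripper_width: 16.5
s 0.6989 arc 115.3 r 164.9 Ftan 2.08 Frad 2.21 Fz 2.12 w 16.5
t 24.1 p [464.1 -85.   43.5] F [-1.69 -2.52  2.12] w 16.5 q7 -1.52
```

```bash
python3 -m handwheel '255 0 0 0.0002 0;255 0 0 0.0002 0;255 0 0 0.0002 0;255 0 0 0.0002 0;255 0 0 0.0002 0'
python3 -c "
from h import *
ang();optics.snapshot('top');ang()"
```

```text
time: 24.6
ee_pos: [464.1, -84.9, 43.5]
tcp_rot: [0.439, 0.554, -0.439, 0.554]
force: [-2.5, -3.6, 2.8]
gripper_width: 16.9
s 0.6985 arc 115.3 r 164.8 Ftan 2.95 Frad 3.24 Fz 2.75 w 16.9
s 0.6987 arc 115.3 r 164.9 Ftan 2.33 Frad 3.39 Fz 2.88 w 17.3
```

```bash
python3 -m handwheel '255 0 0 0.0002 0;255 0 -0.0002 0.0004 0;255 0 -0.0003 0.0004 0;255 0 -0.0003 0.0004 0;255 0 -0.0003 0.0004 0'
python3 -c "
from h import *
ang();optics.snapshot('top');ang()"
```

```text
time: 25.15
ee_pos: [464.1, -85.0, 43.5]
tcp_rot: [0.439, 0.554, -0.439, 0.554]
force: [-2.9, -1.5, 1.8]
gripper_width: 16.8
s 0.6991 arc 115.4 r 164.8 Ftan 0.86 Frad 3.16 Fz 1.83 w 16.8
s 0.6989 arc 115.3 r 164.8 Ftan 1.06 Frad 2.73 Fz 1.55 w 16.6
```

```bash
python3 -m handwheel '255 0 0 0.0002 0;255 0 -0.0002 0.0003 0;255 0 -0.0002 0.0003 0;255 0 -0.0002 0.0003 0;255 0 -0.0002 0.0003 0' 25
python3 -c "
from h import *
ang();optics.snapshot('top');ang()"
```

```text
time: 25.7
ee_pos: [464.2, -85.2, 43.5]
tcp_rot: [0.439, 0.554, -0.439, 0.554]
force: [-1.2, 1.0, 1.2]
gripper_width: 17.2
s 0.7000 arc 115.5 r 164.8 Ftan -1.23 Frad 0.94 Fz 1.21 w 17.2
s 0.7000 arc 115.5 r 164.9 Ftan -0.49 Frad 0.91 Fz 1.31 w 17.1
```

The pull has faded to nothing and the tooth carries the load. I'll open gradually.

```bash
python3 -m handwheel '195 0 0 0 0;190 0 0 0 0;180 0 0 0 0;160 0 0 0 0;130 0 0 0 0' 10
python3 -c "
from h import *
ang();st()"
```

```text
time: 26.25
ee_pos: [464.1, -85.5, 43.5]
tcp_rot: [0.439, 0.554, -0.439, 0.554]
force: [-0.6, -0.3, 0.6]
gripper_width: 38.9
s 0.7022 arc 115.9 r 165.0 Ftan 0.13 Frad 0.62 Fz 0.64 w 38.9
t 26.25 p [464.1 -85.5  43.5] F [-0.57 -0.27  0.64] w 38.9 q7 -1.52
```

```bash
python3 -m handwheel '100 -0.002 0 0 0;80 -0.02 0 0 0;80 -0.05 0 0 0;80 -0.085 0 0 0;80 -0.125 0 0 0' 10
python3 - <<'E'
from h import *
s=st();c=optics.calibration("wrist")
p,d=optics.snapshot("wrist");cv2.imwrite("pics/w5.png",p)
C=cloud(c,d);m=(C[...,2]>114)&(C[...,2]<122)&(abs(C[...,0]-464)<30)&(abs(C[...,1]+85)<30)
P=C[m].mean(0);v=P[:2]-q[:2];print(m.sum(),P,np.arctan2(v[1],v[0])%6.2832-phi(0),np.hypot(*v))
E
```

```text
time: 26.75
ee_pos: [463.1, -85.3, 169.4]
tcp_rot: [0.439, 0.555, -0.439, 0.554]
force: [0.7, -0.1, -0.1]
gripper_width: 60.1
t 26.75 p [463.1 -85.3 169.4] F [ 0.66 -0.09 -0.12] w 60.1 q7 -1.4
397 [464.48382724 -82.94059966 117.76199753] 0.687242758463646 164.05644956889518
```

View pics/w5.png

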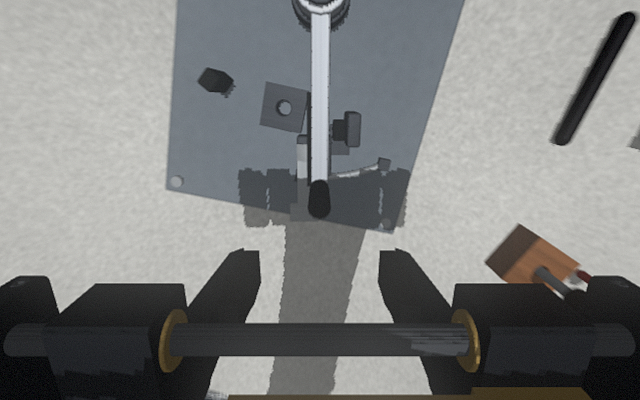

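The wrist view shows the arm behind the tooth, with the handle at (320,198) and s≈0.69, and the safety hole clear at (285,107). Now to the pin.

```bash
python3 -c "
from h import *
go([421.5,-341,130],[1,0.0]);print(env.read_state()['qpos'].round(2))"
```

```text
shift [  45.6 -103.4  238. ] roll -76.79748278263378
[ 0.44  0.3  -0.41  2.    0.16  0.87 -1.4 ]
```

```bash
python3 -m handwheel '80 0 -0.014 0.03 -7.7;80 0 -0.028 0.06 -15.4;80 0 -0.042 0.09 -23;80 0 -0.056 0.12 -30.7;80 0 -0.07 0.15 -38.4' 30
python3 -c "
from h import *
s=st();go([421.5,-341,130],[1,0.0])"
```

```text
time: 27.3
ee_pos: [429.6, -248.8, 168.6]
tcp_rot: [0.231, 0.668, -0.231, 0.669]
force: [1.2, 0.7, 1.6]
gripper_width: 60.5
t 27.3 p [ 429.6 -248.8  168.6] F [1.2  0.67 1.62] w 60.5 q7 -0.42
shift [ 38.6 -77.6  50.5] roll -38.0928008931303
```

```bash
python3 -m handwheel '80 0 -0.015 0.01 -8;80 0 -0.03 0.02 -16;80 0.01 -0.045 0.03 -24;80 0.02 -0.06 0.04 -32;80 0.036 -0.0776 0.0505 -38'
python3 -m handwheel '80 0 0 0 0;80 0 0 0 0;80 0 0 0 0;80 0 0 0 0;80 0 0 0 0'
python3 - <<'E'
from h import *
s=st();c=optics.calibration("wrist")
p,d=optics.snapshot("wrist");cv2.imwrite("pics/w6.png",p);np.save("pics/w6d.npy",d)
C=cloud(c,d);m=(C[...,2]>103)&(C[...,2]<113)&(abs(C[...,0]-422)<40)&(abs(C[...,1]+341)<40)
P=C[m].mean(0);print(m.sum(),P,C[m].min(0),C[m].max(0));
v,u=np.nonzero(m);(a,b),r=cv2.minEnclosingCircle(np.stack([u,v],1).astype(np.float32));print(a,b,r,atz(c,a,b,108))
print(proj(c,np.array([*P[:2],108])))
go([P[0],P[1],40],[1,0.0])
E
```

```text
time: 27.8
ee_pos: [422.0, -340.6, 132.7]
tcp_rot: [0.0, 0.707, -0.001, 0.708]
force: [-1.1, -0.8, -0.2]
gripper_width: 60.6
time: 28.3
ee_pos: [422.0, -339.1, 133.1]
tcp_rot: [0.002, 0.707, -0.003, 0.707]
force: [0.3, 0.6, -0.6]
gripper_width: 60.1
t 28.3 p [ 422.  -339.1  133.1] F [ 0.3   0.57 -0.58] w 60.1 q7 0.3
721 [ 421.02614505 -340.61796154  107.72117003] [ 410.13210713 -351.95749494  103.03226574] [ 431.40822441 -330.59742133  110.51559332]
318.0714416503906 224.03060913085938 15.585489273071289 [ 420.86427919 -340.15229199  108.        ]
[318.30867987 224.64707211]
shift [93.  -1.3 -0.9] roll -0.3820841833748432
```

View pics/w6.png

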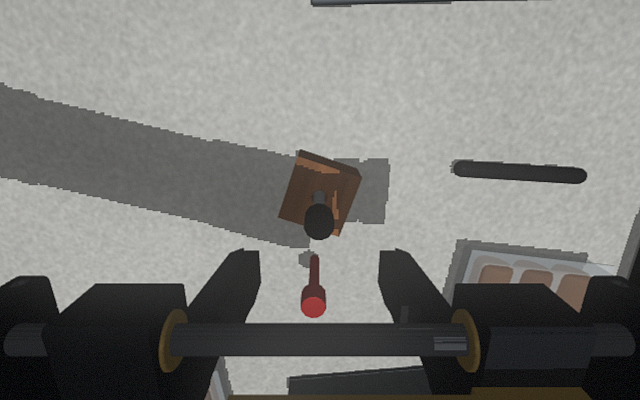

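```bash
python3 -m handwheel '100 0.02 -0.001 -0.001 0;100 0.04 -0.0012 -0.001 0;100 0.06 -0.0012 -0.001 0;100 0.08 -0.0012 -0.001 0;100 0.0925 -0.0012 -0.001 0'
python3 - <<'E'
from h import *
s=st();c=optics.calibration("wrist")
p,d=optics.snapshot("wrist");cv2.imwrite("pics/w7.png",p)
go([421,-340.4,40],[1,0.0])
E
```

```text
time: 28.85
ee_pos: [420.0, -340.4, 38.9]
tcp_rot: [0.003, 0.707, -0.002, 0.707]
force: [-0.5, 0.6, -0.1]
gripper_width: 53.7
t 28.85 p [ 420.  -340.4   38.9] F [-0.52  0.59 -0.15] w 53.7 q7 0.22
shift [-2.4 -0.5  1.7] roll -0.4018702092183588
```

View pics/w7.png

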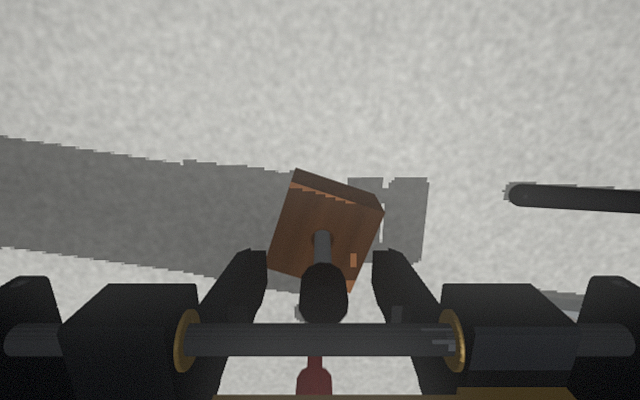

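```bash
python3 -m handwheel '130 0 0 0 0;160 0 0 0 0;180 0 0 0 0;200 0 0 0 0;255 0 0 0 0' 30
python3 -c "
from h import *
s=st();go([421,-340.4,40],[1,0.0])"
python3 -m handwheel '255 0 0 0 0;255 0 0 0 0;255 0 0 0 0;255 0 0 0 0;255 0 0 0 0'
python3 -c "
from h import *
s=st();go([421,-340.4,40],[1,0.0])"
```

```text
time: 29.4
ee_pos: [420.8, -341.3, 40.6]
tcp_rot: [0.002, 0.707, -0.003, 0.707]
force: [0.1, 0.0, 2.6]
gripper_width: 20.5
t 29.4 p [ 420.8 -341.3   40.6] F [0.13 0.02 2.61] w 20.5 q7 0.22
shift [0.6 0.9 0.2] roll -0.4235247218246059
time: 29.9
ee_pos: [420.9, -341.3, 40.5]
tcp_rot: [0.002, 0.707, -0.003, 0.707]
force: [-0.4, -0.3, 5.5]
gripper_width: 20.9
t 29.9 p [ 420.9 -341.3   40.5] F [-0.44 -0.31  5.53] w 20.9 q7 0.22
shift [0.5 0.9 0.1] roll -0.4152935996766587
```

Gripped (20.9 mm). Lifting straight up.

```bash
python3 -m handwheel '255 -0.008 0 0 0;255 -0.02 0 0 0;255 -0.04 0 0 0;255 -0.065 0 0 0;255 -0.09 0 0 0'
python3 - <<'E'
from h import *
s=st();p,d=optics.snapshot("scene");cv2.imwrite("pics/s8.png",cv2.resize(p[90:290,100:380],(784,560)))
j=tan(.35);go([525.6,-35.5,120],[1,0])
v=hnd(.7)-hnd(.35,100);print(v)
E
```

```text
time: 30.4
ee_pos: [420.2, -340.6, 131.5]
tcp_rot: [0.003, 0.707, -0.002, 0.707]
force: [-0.2, -0.7, -0.8]
gripper_width: 20.7
t 30.4 p [ 420.2 -340.6  131.5] F [-0.16 -0.66 -0.81] w 20.7 q7 0.31
shift [ 14.8 307.3 100.9] roll -0.4035262278696621
[-61.56082438 -49.35549997]
```

View pics/s8.png

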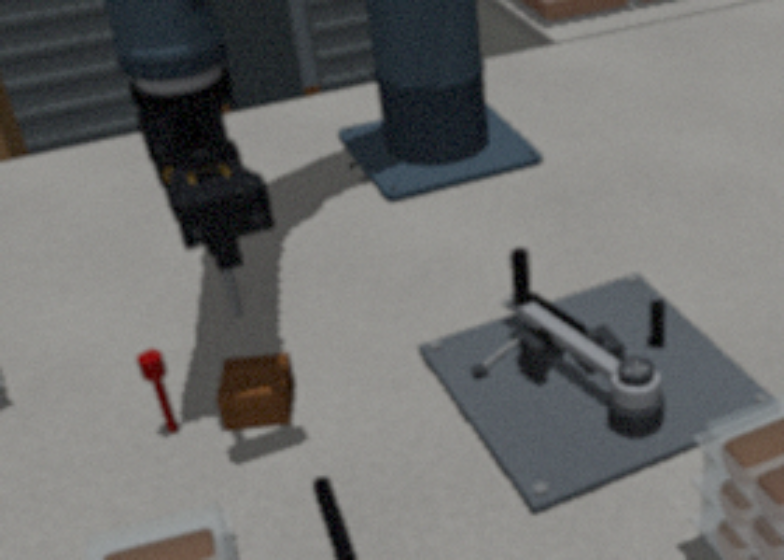

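```bash
python3 -m handwheel '255 -0.003 0.037 0.012 0;255 -0.003 0.074 0.024 0;255 -0.003 0.111 0.037 0;255 -0.003 0.148 0.049 0;255 -0.003 0.185 0.061 0'
python3 -c "
from h import *
s=st();go([525.6,-50,130],[1,0]);go([525.6,-35.5,130],[1,0])"
```

```text
time: 30.95
ee_pos: [483.0, -154.9, 133.7]
tcp_rot: [0.002, 0.707, -0.003, 0.707]
force: [0.0, -0.6, -0.7]
gripper_width: 21.1
t 30.95 p [ 483.  -154.9  133.7] F [ 0.04 -0.6  -0.74] w 21.1 q7 -0.08
shift [  3.7 105.2  41.8] roll -0.420193528784651
shift [  3.7 119.7  41.7] roll -0.420193528784651
```

```bash
python3 -m handwheel '255 0 0.03 0.011 0;255 0 0.06 0.022 0;255 0 0.09 0.032 0;255 0 0.115 0.04 0;255 0 0.1195 0.0415 0'
python3 -m handwheel '255 0 0 0 0;255 0 0 0 0;255 0 0 0 0;255 0 0 0 0;255 0 0 0 0'
python3 - <<'E'
from h import *
s=st();c=optics.calibration("wrist")
p,d=optics.snapshot("wrist");cv2.imwrite("pics/w8.png",p);np.save("pics/w8d.npy",d);np.save("pics/w8E.npy",c["extrinsics"])
cv2.imwrite("pics/w8c.png",cv2.resize(p[120:300,230:410],(720,720),interpolation=cv2.INTER_CUBIC))
E
```

```text
time: 31.45
ee_pos: [525.9, -33.2, 133.9]
tcp_rot: [0.001, 0.707, -0.0, 0.708]
force: [-0.7, 0.9, -0.4]
gripper_width: 20.9
time: 31.95
ee_pos: [524.9, -38.0, 133.0]
tcp_rot: [0.003, 0.707, -0.003, 0.707]
force: [-0.5, -1.0, -0.3]
gripper_width: 20.8
t 31.95 p [524.9 -38.  133. ] F [-0.5  -1.   -0.26] w 20.8 q7 -0.34
```

View pics/w8.png

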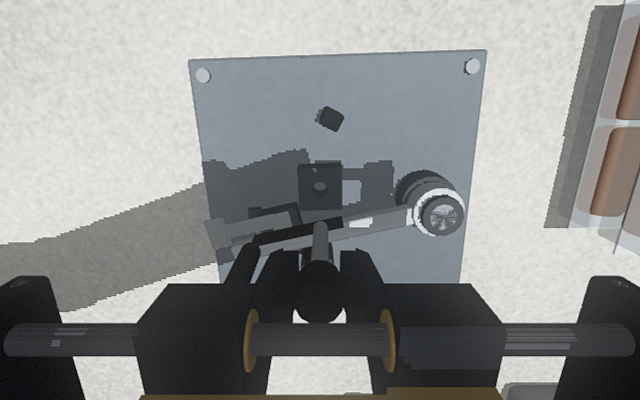

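View pics/w8c.png

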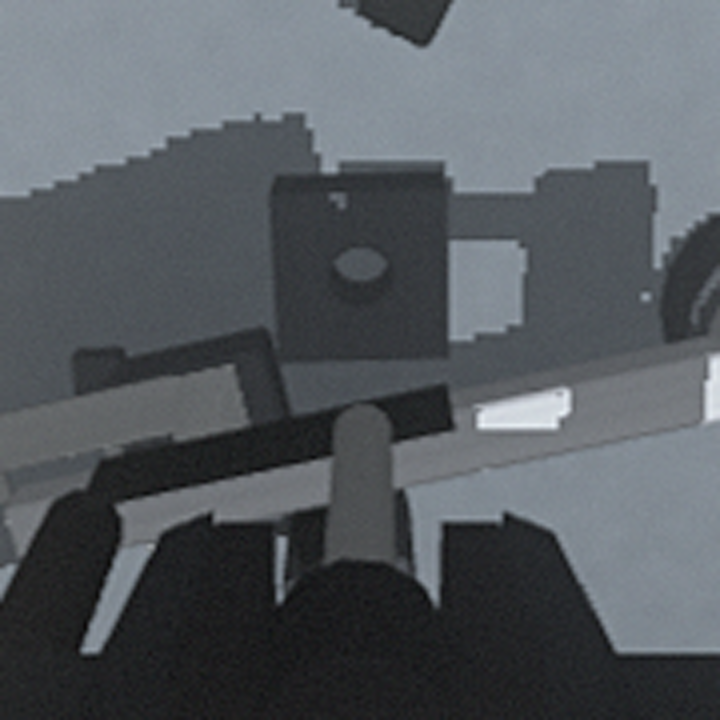

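Run:
```python
from h import *
s=env.read_state();c=optics.calibration("wrist");d=np.load("pics/w8d.npy");c["extrinsics"]=np.load("pics/w8E.npy")
E=c["extrinsics"];print("cam",(-E[:3,:3].T@E[:3,3]).round(1))
C=cloud(c,d)
for a,b in((360,273),(361,272),(360,268)): print("hole",atz(c,230+(a-1.5)/4,120+(b-1.5)/4,34).round(1))
# hole by boss top corners
cor=[(272,190),(447,185),(450,358),(275,362)]
P=[atz(c,230+(a-1.5)/4,120+(b-1.5)/4,34) for a,b in cor];print(np.round(P,1),np.mean(P,0))
for v in range(216,262,4):
    row=C[v,300:340];dd=d[v,300:340]
    m=(row[:,1]<-25)&(row[:,1]>-45)&(abs(row[:,0]-525)<8)&(row[:,2]>85)
    if m.sum()>3: print(v,m.sum(),row[m][:,0].min().round(1),row[m][:,0].max().round(1),"x",row[m][:,0].mean().round(1),"ymax",row[m][:,1].max().round(1),"z",row[m][:,2].mean().round(1))
```

```text
cam [525.4  45.6 317.4]
hole [525.  -33.4  34. ]
hole [525.2 -33.2  34. ]
hole [525.  -32.2  34. ]
[[505.6 -14.   34. ]
 [544.6 -13.3  34. ]
 [545.8 -54.1  34. ]
 [505.  -54.7  34. ]] [525.22318927 -34.0257455   34.        ]
224 12 521.1 528.5 x 524.8 ymax -33.6 z 119.2
228 14 520.5 529.0 x 524.8 ymax -33.7 z 125.4
232 15 520.7 529.6 x 525.1 ymax -33.5 z 131.6
236 16 520.1 529.5 x 524.8 ymax -33.5 z 137.8
240 16 520.2 529.3 x 524.8 ymax -33.5 z 143.3
244 16 520.4 529.2 x 524.8 ymax -33.3 z 149.3
248 17 519.9 529.0 x 524.5 ymax -33.1 z 154.1
252 17 520.0 528.9 x 524.5 ymax -33.7 z 159.0
256 16 520.1 528.8 x 524.3 ymax -33.3 z 164.0
260 18 519.7 528.7 x 524.3 ymax -27.5 z 177.5
```

```bash
python3 -m handwheel '255 0.01 0.0025 0.0005 0;255 0.02 0.0038 0.0006 0;255 0.03 0.0038 0.0006 0;255 0.04 0.0038 0.0006 0;255 0.054 0.0038 0.0006 0'
python3 -m handwheel '255 0 0 0 0;255 0 0 0 0;255 0 0 0 0;255 0 0 0 0;255 0 0 0 0'
cat > pinm.py <<'E'
from h import *
import sys
s=st();c=optics.calibration("wrist")
p,d=optics.snapshot("wrist");n=sys.argv[1]
cv2.imwrite(f"pics/{n}.png",cv2.resize(p[120:320,220:420],(600,600),interpolation=cv2.INTER_CUBIC))
C=cloud(c,d);x0,y0,z0=s["ee_pos"]
m=(abs(C[...,0]-x0)<7)&(abs(C[...,1]-y0)<9)&(C[...,2]>z0-18)&(C[...,2]<z0+25)
z=C[...,2][m];ex=[]
for a in range(int(z0)-18,int(z0)+25,6):
    mm=m&(C[...,2]>a)&(C[...,2]<=a+6)
    if mm.sum()>8: ex.append((a+3,(C[mm][:,0].min()+C[mm][:,0].max())/2,np.percentile(C[mm][:,1],90)-4.8))
print(np.round(ex,1));print("axis-ee",(np.mean(ex,0)[1:]-[x0,y0]).round(2))
np.save(f"pics/{n}E.npy",c["extrinsics"]);np.save(f"pics/{n}d.npy",d)
E
python3 pinm.py w9
```

```text
time: 32.5
ee_pos: [525.9, -33.3, 78.1]
tcp_rot: [0.003, 0.707, -0.002, 0.707]
force: [0.2, -0.6, -0.3]
gripper_width: 20.6
time: 33.0
ee_pos: [526.1, -33.4, 79.4]
tcp_rot: [0.003, 0.707, -0.003, 0.707]
force: [0.5, -0.6, -0.8]
gripper_width: 20.8
t 33.0 p [526.1 -33.4  79.4] F [ 0.51 -0.62 -0.78] w 20.8 q7 -0.4
[[ 64.  526.2 -33.9]
 [ 70.  526.3 -33.9]
 [ 76.  525.9 -34. ]
 [ 82.  525.9 -33.9]
 [ 88.  525.9 -33.9]
 [ 94.  525.6 -34. ]
 [100.  525.6 -34. ]
 [106.  525.3 -34. ]]
axis-ee [-0.24 -0.54]
```

View pics/w9.png

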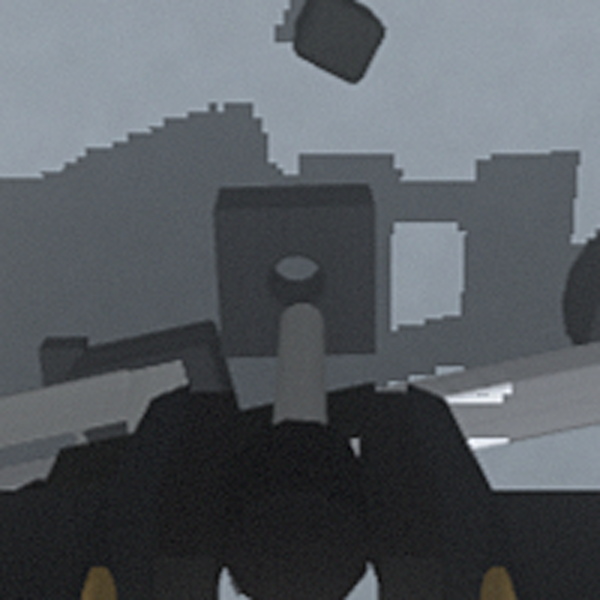

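Run:
```python
from h import *
c=optics.calibration("wrist");c["extrinsics"]=np.load("pics/w9E.npy")
g=lambda a,b:(220+(a-1)/3,120+(b-1)/3)
print(atz(c,*g(297,282),34))
P=[atz(c,*g(a,b),34) for a,b in[(218,210),(373,207),(376,353),(221,357)]];print(np.round(P,1),np.mean(P,0))
print("pin foot proj",(np.array(proj(c,np.array([526.3,-33.9,57])))-[220,120])*3+1)
for P in ([525.3,-34,34],):
  print("hole proj",(np.array(proj(c,np.array(P)))-[220,120])*3+1)
```

```text
[525.35240926 -34.16907453  34.        ]
[[506.  -15.1  34. ]
 [544.3 -14.7  34. ]
 [545.7 -54.   34. ]
 [505.4 -54.7  34. ]] [525.34687542 -34.6039668   34.        ]
pin foot proj [301.05739761 315.30201677]
hole proj [296.78667343 281.3736394 ]
```

```bash
python3 -m handwheel '255 0.004 -0.0003 -0.0008 0;255 0.008 -0.0003 -0.0008 0;255 0.012 -0.0003 -0.0008 0;255 0.016 -0.0003 -0.0008 0;255 0.018 -0.0003 -0.0008 0'
python3 pinm.py w10
```

```text
time: 33.55
ee_pos: [524.6, -33.6, 60.4]
tcp_rot: [0.003, 0.707, -0.002, 0.707]
force: [0.9, 0.6, -0.5]
gripper_width: 20.3
t 33.55 p [524.6 -33.6  60.4] F [ 0.86  0.58 -0.52] w 20.3 q7 -0.42
[[ 45.  524.5 -34.1]
 [ 51.  524.8 -34.1]
 [ 57.  524.5 -34.2]
 [ 63.  524.4 -34.1]
 [ 69.  524.4 -34.1]
 [ 75.  524.2 -34.1]
 [ 81.  524.2 -34. ]
 [ 87.  523.6 -34.3]]
axis-ee [-0.25 -0.5 ]
```

View pics/w10.png

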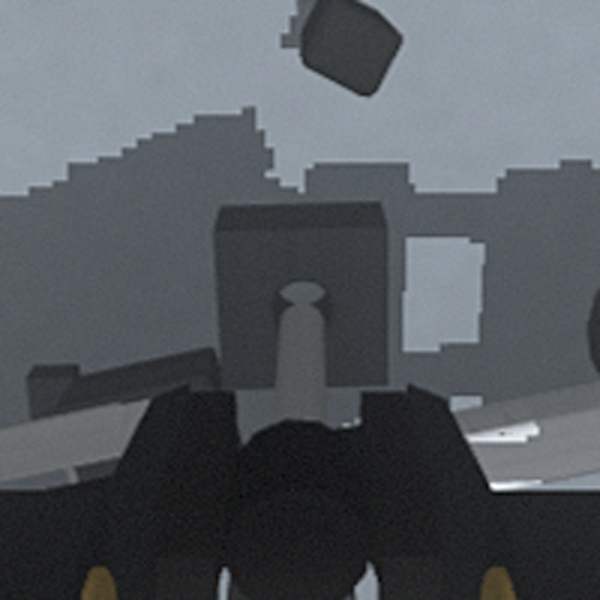

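```bash
python3 -m handwheel '255 0.001 0 0.0004 0;255 0.003 0 0.0005 0;255 0.005 0 0.0005 0;255 0.007 0 0.0005 0;255 0.009 0 0.0005 0'
python3 pinm.py w11
```

```text
time: 34.1
ee_pos: [525.4, -33.7, 51.8]
tcp_rot: [0.003, 0.707, -0.003, 0.707]
force: [0.2, 0.4, -1.7]
gripper_width: 20.7
t 34.1 p [525.4 -33.7  51.8] F [ 0.16  0.45 -1.68] w 20.7 q7 -0.43
[[ 36.  525.6 -30.3]
 [ 42.  525.6 -34.2]
 [ 48.  525.3 -34.1]
 [ 54.  525.3 -34.2]
 [ 60.  525.3 -34.1]
 [ 66.  525.  -34.1]
 [ 72.  524.9 -34.2]
 [ 78.  525.  -34.1]]
axis-ee [-0.18  0.01]
```

View pics/w11.png

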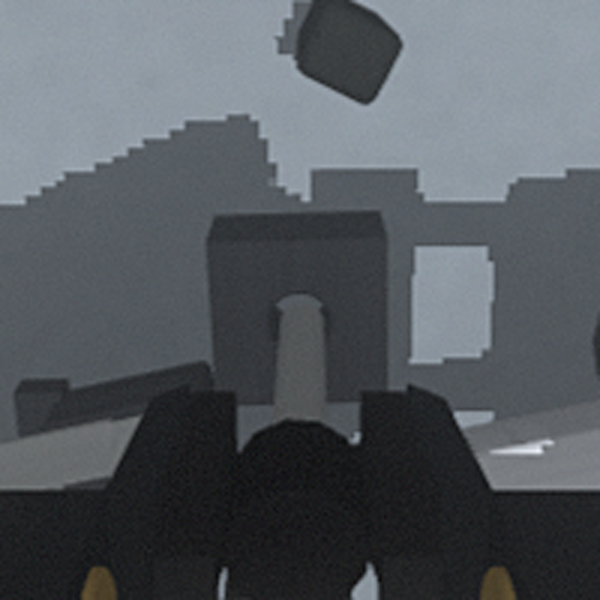

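The pin foot is in the mouth with no contact force. I'll lower it further.

```bash
python3 -m handwheel '255 0.0015 0 0 0;255 0.003 0 0 0;255 0.005 0 0 0;255 0.007 0 0 0;255 0.009 0 0 0'
python3 -c "
from h import *
st()"
```

```text
time: 34.65
ee_pos: [525.4, -33.7, 42.8]
tcp_rot: [0.003, 0.707, -0.003, 0.707]
force: [-0.4, 0.3, -0.1]
gripper_width: 20.9
t 34.65 p [525.4 -33.7  42.8] F [-0.35  0.3  -0.06] w 20.9 q7 -0.44
```

```bash
python3 -m handwheel '255 0.0015 0 0 0;255 0.003 0 0 0;255 0.0045 0 0 0;255 0.006 0 0 0;255 0.007 0 0 0'
python3 -c "
from h import *
st()"
python3 -m handwheel '255 0.0003 0 0 0;255 0.0006 0 0 0;255 0.0009 0 0 0;255 0.0012 0 0 0;255 0.0015 0 0 0'
python3 -c "
from h import *
st()"
```

```text
time: 35.15
ee_pos: [525.4, -33.6, 35.9]
tcp_rot: [0.003, 0.707, -0.003, 0.707]
force: [0.2, -0.3, -0.1]
gripper_width: 21.2
t 35.15 p [525.4 -33.6  35.9] F [ 0.22 -0.26 -0.07] w 21.2 q7 -0.44
time: 35.65
ee_pos: [525.6, -33.7, 34.6]
tcp_rot: [0.003, 0.707, -0.003, 0.707]
force: [-0.8, 0.9, 3.8]
gripper_width: 20.3
t 35.65 p [525.6 -33.7  34.6] F [-0.76  0.93  3.8 ] w 20.3 q7 -0.45
```

It bottomed at the predicted height (34.6, up-force 3.8 N). Releasing.

```bash
python3 -m handwheel '255 0.0003 0 0 0;185 0.0003 0 0 0;170 0.0003 0 0 0;150 0.0003 0 0 0;130 0.0003 0 0 0' 15
python3 -m handwheel '130 0 0 0 0;130 0 0 0 0;130 -0.005 0 0 0;130 -0.02 0 0 0;130 -0.04 0 0 0'
python3 -m handwheel '130 -0.03 0 0 0;130 -0.06 0 0 0;130 -0.09 0 0 0;130 -0.11 0 0 0;130 -0.11 0 0 0'
python3 pinm.py w12
```

```text
time: 36.15
ee_pos: [525.3, -33.7, 34.1]
tcp_rot: [0.003, 0.707, -0.003, 0.707]
force: [-0.3, 0.1, 0.2]
gripper_width: 41.5
time: 36.65
ee_pos: [524.9, -33.5, 75.0]
tcp_rot: [0.003, 0.708, -0.002, 0.707]
force: [0.6, 0.8, 0.6]
gripper_width: 43.1
time: 37.15
ee_pos: [527.6, -33.4, 188.1]
tcp_rot: [0.002, 0.705, -0.003, 0.709]
force: [0.4, -0.3, -0.4]
gripper_width: 43.4
t 37.15 p [527.6 -33.4 188.1] F [ 0.38 -0.31 -0.41] w 43.4 q7 -0.29
[]
  return _methods._mean(a, axis=axis, dtype=dtype,
  ret = ret.dtype.type(ret / rcount)
Traceback (most recent call last):
  File "pinm.py", line 12, in <module>
    print(np.round(ex,1));print("axis-ee",(np.mean(ex,0)[1:]-[x0,y0]).round(2))
                                           ~~~~~~~~~~~~~^^^^
IndexError: invalid index to scalar variable.
```

View pics/w12.png

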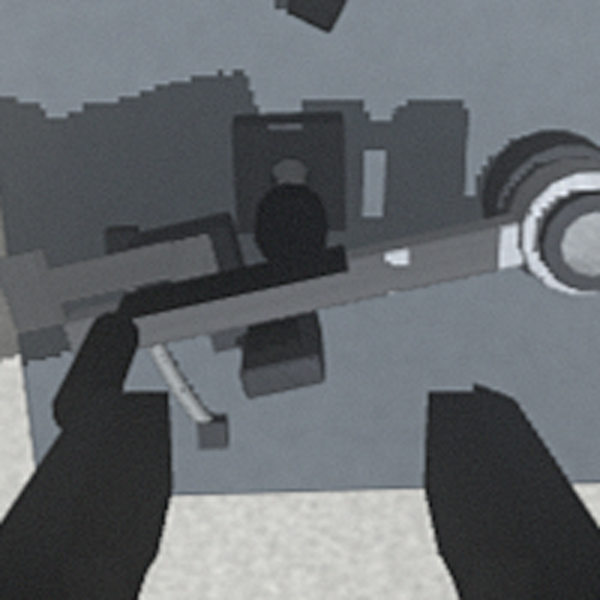

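```bash
python3 -m handwheel '130 0 0 0 0;130 0 0 0 0;130 0 0 0 0;130 0 0 0 0;130 0 0 0 0'
python3 - <<'E'
from h import *
s=st();c=optics.calibration("wrist");p,d=optics.snapshot("wrist");C=cloud(c,d)
m=(C[...,2]>93)&(C[...,2]<112)&(abs(C[...,0]-525.5)<14)&(abs(C[...,1]+34)<14)
print("pin head top",m.sum(),np.median(C[m],0).round(1),np.percentile(C[m][:,2],[10,50,90]).round(1))
m=(C[...,2]>114)&(C[...,2]<122)&(abs(C[...,0]-464)<30)&(abs(C[...,1]+85)<30);print("handle top",m.sum(),C[m].mean(0).round(1))
p,d=optics.snapshot("top");cv2.imwrite("pics/t13.png",p)
p,d=optics.snapshot("scene");cv2.imwrite("pics/s13.png",p)
E
```

```text
time: 37.7
ee_pos: [525.2, -33.6, 183.8]
tcp_rot: [0.003, 0.707, -0.002, 0.707]
force: [0.7, -0.0, -0.7]
gripper_width: 42.7
t 37.7 p [525.2 -33.6 183.8] F [ 0.66 -0.01 -0.7 ] w 42.7 q7 -0.29
pin head top 500 [525.6 -32.7 101.9] [ 99.8 101.9 102.8]
handle top 75 [459.1 -78.1 117.4]
```

View pics/s13.png

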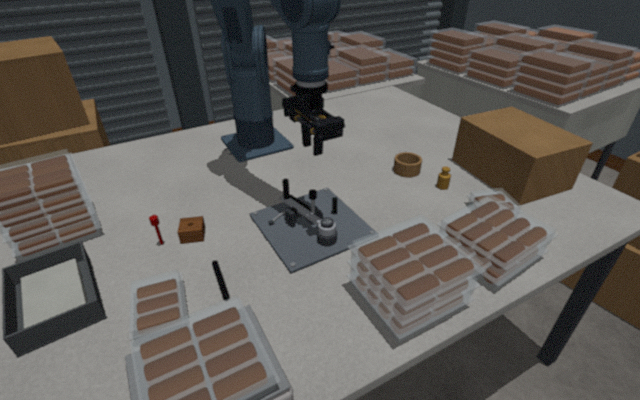

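View pics/t13.png

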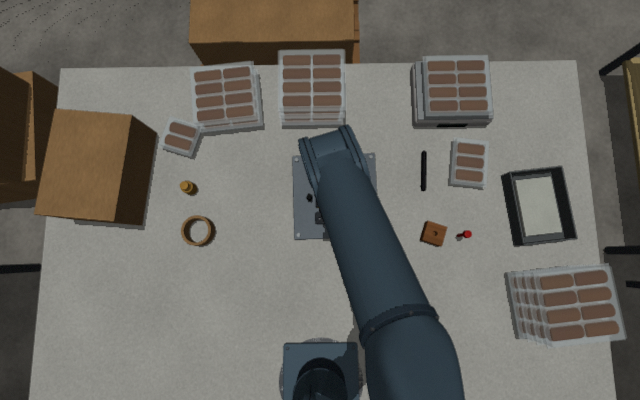

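The pin head top is at 101.9 mm, where fully down is 102. The arm is still cocked, the bystanders haven't moved, and the gripper is clear. Handing in.

```bash
python3 -c "
from workcell import env
print(env.finish_job())"
```

```text
the job is handed in; nothing more can be done
None
```

The kicker is cocked on its catch, the safety pin is fully down in the safety hole, and I handed the job in at about 38 s of the 72 s allowed. No verdict came back.

**Cocking:** I drew the arm back and felt it pass the tooth (pull up to about 12 N, then down to about 4 N). The normal spring pull came back at about 0.715 rad, so I stopped at 0.72 rad, before the buffer. I eased it onto the tooth until the pull was within about 1 N of zero, then opened the fingers. The arm stayed put.

**Pin:** I moved the black-headed pin from the wooden block into the hole in front of the arm. It bottomed at the predicted height, and the last check put its head top at 101.9 mm, against 102 mm for fully down.

**Last checks:** The pictures show the arm still cocked, with nothing touching the robot. The red look-alike, tape, weight, marker and packs look unmoved.

**What went wrong or disagreed:**
- **Fingertip height:** The real fingertips sit about 40 mm above the reported TCP. My first close on the handle therefore shut on nothing, and I allowed for the offset after that.
- **Pushing too far:** On the first ease-forward I pushed the arm about 5–6 N too far forward, past the 3 N given as enough to fire it. It did not fire. I drew it back and eased it on again more slowly. While I was zeroing the force the second time it briefly read 2–3 N forward.
- **Final handle reading:** The last handle position was skewed because a finger partly hid it. That the arm is still cocked rests on the pictures and the clear reading of about 0.69 rad taken just after I let go.

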